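# Load the printer carriage's bearing blocks the right way round and snap their covers shut

## Task

Load every bearing block lying on the mat into a saddle of its own on the printer's carriage plate, right side up and fully home on the saddle floor: feel which way round each one goes, because only the end with the hidden pocket fits over the saddle's stub, and turn it end for end if it rides high. Then press all four hinged covers down until their detents hold them shut, also that of a saddle left empty. Leave the knife, the grease jar and the screwdriver where they are.

Things in the scene. Friction and masses are not known exactly. Their poses are not given: they have to be found in the camera images.
- block1_mid (a point): Centre of a bearing block (None if absent): aluminium, 50 mm long (x), 28 wide (y), 28 high (z up), 90 g, both ends alike to the eye; starts right side up on a 2 mm mat. Hidden in its underside: a pocket 16 mm long, 18 wide, 9 deep, centred 12 mm from the middle towards one end, the rest solid. Which end differs from block to block; axes and name do not tell.
- block2_mid (a point): Centre of a bearing block (None if absent): aluminium, 50 mm long (x), 28 wide (y), 28 high (z up), 90 g, both ends alike to the eye; starts right side up on a 2 mm mat. Hidden in its underside: a pocket 16 mm long, 18 wide, 9 deep, centred 12 mm from the middle towards one end, the rest solid. Which end differs from block to block; axes and name do not tell.
- block3_mid (a point): Centre of a bearing block (None if absent): aluminium, 50 mm long (x), 28 wide (y), 28 high (z up), 90 g, both ends alike to the eye; starts right side up on a 2 mm mat. Hidden in its underside: a pocket 16 mm long, 18 wide, 9 deep, centred 12 mm from the middle towards one end, the rest solid. Which end differs from block to block; axes and name do not tell.
- block4_mid (a point): Centre of a bearing block (None if absent): aluminium, 50 mm long (x), 28 wide (y), 28 high (z up), 90 g, both ends alike to the eye; starts right side up on a 2 mm mat. Hidden in its underside: a pocket 16 mm long, 18 wide, 9 deep, centred 12 mm from the middle towards one end, the rest solid. Which end differs from block to block; axes and name do not tell.
- block5_mid (a point): Centre of a bearing block (None if absent): aluminium, 50 mm long (x), 28 wide (y), 28 high (z up), 90 g, both ends alike to the eye; starts right side up on a 2 mm mat. Hidden in its underside: a pocket 16 mm long, 18 wide, 9 deep, centred 12 mm from the middle towards one end, the rest solid. Which end differs from block to block; axes and name do not tell.
- block6_mid (a point): Centre of a bearing block (None if absent): aluminium, 50 mm long (x), 28 wide (y), 28 high (z up), 90 g, both ends alike to the eye; starts right side up on a 2 mm mat. Hidden in its underside: a pocket 16 mm long, 18 wide, 9 deep, centred 12 mm from the middle towards one end, the rest solid. Which end differs from block to block; axes and name do not tell.
- carriage: Fixed aluminium plate 150 x 310 x 12 mm, origin under its middle. On its top four saddles side by side, 78 mm apart along y. Each has a hinged cover on its +x side and, 46 to 55 mm from its middle towards -x, a black detent post 16 mm wide whose top is 43 mm above the saddle floor.
- saddle1 (a point): Middle of saddle 1's floor (12 mm above the bench), z up, x to its hinge. Nest for a block lengthwise along x; ledges 5 mm high at the ends and corners (sides open within 20 mm of the middle), play 3 mm each way along x, 4 along y. 12 mm from the middle towards +x a stub, 8 mm across, 7 high, must enter the block's pocket. Right way round: block flat on the floor, centre 14 mm above this point. Wrong way: it rides on the stub.
- cover1 (a joint): Cover of saddle 1: 0 = shut flat, 1.95 = open, leaning back past upright. Bar 80 mm long from hinge, 24 wide, 4 thick. A weak spring (under 1 N at the edge) opens it unless pressed fully down past a detent at its free edge (about 5 N), which holds it. Shut, its top is 33.5 mm above the saddle floor, its underside 1.5 mm above a seated block; a block riding high stops it.
- hinge1 (a point): Middle of cover 1's hinge axis, fixed to the plate, 45 mm along x from saddle 1's middle and 32 mm above its floor. The axis is y; x points away from the saddle. Opening, the cover swings from -x up and over towards +x.
- saddle2 (a point): Middle of saddle 2's floor (12 mm above the bench), z up, x to its hinge. Nest for a block lengthwise along x; ledges 5 mm high at the ends and corners (sides open within 20 mm of the middle), play 3 mm each way along x, 4 along y. 12 mm from the middle towards +x a stub, 8 mm across, 7 high, must enter the block's pocket. Right way round: block flat on the floor, centre 14 mm above this point. Wrong way: it rides on the stub.
- cover2 (a joint): Cover of saddle 2: 0 = shut flat, 1.95 = open, leaning back past upright. Bar 80 mm long from hinge, 24 wide, 4 thick. A weak spring (under 1 N at the edge) opens it unless pressed fully down past a detent at its free edge (about 5 N), which holds it. Shut, its top is 33.5 mm above the saddle floor, its underside 1.5 mm above a seated block; a block riding high stops it.
- hinge2 (a point): Middle of cover 2's hinge axis, fixed to the plate, 45 mm along x from saddle 2's middle and 32 mm above its floor. The axis is y; x points away from the saddle. Opening, the cover swings from -x up and over towards +x.
- saddle3 (a point): Middle of saddle 3's floor (12 mm above the bench), z up, x to its hinge. Nest for a block lengthwise along x; ledges 5 mm high at the ends and corners (sides open within 20 mm of the middle), play 3 mm each way along x, 4 along y. 12 mm from the middle towards +x a stub, 8 mm across, 7 high, must enter the block's pocket. Right way round: block flat on the floor, centre 14 mm above this point. Wrong way: it rides on the stub.
- cover3 (a joint): Cover of saddle 3: 0 = shut flat, 1.95 = open, leaning back past upright. Bar 80 mm long from hinge, 24 wide, 4 thick. A weak spring (under 1 N at the edge) opens it unless pressed fully down past a detent at its free edge (about 5 N), which holds it. Shut, its top is 33.5 mm above the saddle floor, its underside 1.5 mm above a seated block; a block riding high stops it.
- hinge3 (a point): Middle of cover 3's hinge axis, fixed to the plate, 45 mm along x from saddle 3's middle and 32 mm above its floor. The axis is y; x points away from the saddle. Opening, the cover swings from -x up and over towards +x.
- saddle4 (a point): Middle of saddle 4's floor (12 mm above the bench), z up, x to its hinge. Nest for a block lengthwise along x; ledges 5 mm high at the ends and corners (sides open within 20 mm of the middle), play 3 mm each way along x, 4 along y. 12 mm from the middle towards +x a stub, 8 mm across, 7 high, must enter the block's pocket. Right way round: block flat on the floor, centre 14 mm above this point. Wrong way: it rides on the stub.
- cover4 (a joint): Cover of saddle 4: 0 = shut flat, 1.95 = open, leaning back past upright. Bar 80 mm long from hinge, 24 wide, 4 thick. A weak spring (under 1 N at the edge) opens it unless pressed fully down past a detent at its free edge (about 5 N), which holds it. Shut, its top is 33.5 mm above the saddle floor, its underside 1.5 mm above a seated block; a block riding high stops it.
- hinge4 (a point): Middle of cover 4's hinge axis, fixed to the plate, 45 mm along x from saddle 4's middle and 32 mm above its floor. The axis is y; x points away from the saddle. Opening, the cover swings from -x up and over towards +x.
- knife_mid (a point): Red utility knife lying beyond the work, 150 x 30 x 16 mm, its centre: a bystander.
- grease_mid (a point): Grease jar, 56 mm across, 60 mm high, its centre: a bystander.
- driver_grip (a point): Screwdriver lying on the bench, a point on its handle: a bystander.
Not all that is in view belongs to the job. Leave any blue or turquoise look-alike of the part that bears block4_mid alone.

How it is judged (in metres and radians):
On the way:
1. every bearing block present lies home, flat on a saddle's floor (((horizontal distance between block1_mid and saddle1 below 0.007 m and z of block1_mid in the frame of saddle1 below 0.0165 m and angle between block1_mid's own z axis and vertical below 0.07 rad) or (horizontal distance between block1_mid and saddle2 below 0.007 m and z of block1_mid in the frame of saddle2 below 0.0165 m and angle between block1_mid's own z axis and vertical below 0.07 rad) or (horizontal distance between block1_mid and saddle3 below 0.007 m and z of block1_mid in the frame of saddle3 below 0.0165 m and angle between block1_mid's own z axis and vertical below 0.07 rad) or (horizontal distance between block1_mid and saddle4 below 0.007 m and z of block1_mid in the frame of saddle4 below 0.0165 m and angle between block1_mid's own z axis and vertical below 0.07 rad)) and ((horizontal distance between block2_mid and saddle1 below 0.007 m and z of block2_mid in the frame of saddle1 below 0.0165 m and angle between block2_mid's own z axis and vertical below 0.07 rad) or (horizontal distance between block2_mid and saddle2 below 0.007 m and z of block2_mid in the frame of saddle2 below 0.0165 m and angle between block2_mid's own z axis and vertical below 0.07 rad) or (horizontal distance between block2_mid and saddle3 below 0.007 m and z of block2_mid in the frame of saddle3 below 0.0165 m and angle between block2_mid's own z axis and vertical below 0.07 rad) or (horizontal distance between block2_mid and saddle4 below 0.007 m and z of block2_mid in the frame of saddle4 below 0.0165 m and angle between block2_mid's own z axis and vertical below 0.07 rad)) and ((horizontal distance between block3_mid and saddle1 below 0.007 m and z of block3_mid in the frame of saddle1 below 0.0165 m and angle between block3_mid's own z axis and vertical below 0.07 rad) or (horizontal distance between block3_mid and saddle2 below 0.007 m and z of block3_mid in the frame of saddle2 below 0.0165 m and angle between block3_mid's own z axis and vertical below 0.07 rad) or (horizontal distance between block3_mid and saddle3 below 0.007 m and z of block3_mid in the frame of saddle3 below 0.0165 m and angle between block3_mid's own z axis and vertical below 0.07 rad) or (horizontal distance between block3_mid and saddle4 below 0.007 m and z of block3_mid in the frame of saddle4 below 0.0165 m and angle between block3_mid's own z axis and vertical below 0.07 rad)) and ((horizontal distance between block4_mid and saddle1 below 0.007 m and z of block4_mid in the frame of saddle1 below 0.0165 m and angle between block4_mid's own z axis and vertical below 0.07 rad) or (horizontal distance between block4_mid and saddle2 below 0.007 m and z of block4_mid in the frame of saddle2 below 0.0165 m and angle between block4_mid's own z axis and vertical below 0.07 rad) or (horizontal distance between block4_mid and saddle3 below 0.007 m and z of block4_mid in the frame of saddle3 below 0.0165 m and angle between block4_mid's own z axis and vertical below 0.07 rad) or (horizontal distance between block4_mid and saddle4 below 0.007 m and z of block4_mid in the frame of saddle4 below 0.0165 m and angle between block4_mid's own z axis and vertical below 0.07 rad)) and ((horizontal distance between block5_mid and saddle1 below 0.007 m and z of block5_mid in the frame of saddle1 below 0.0165 m and angle between block5_mid's own z axis and vertical below 0.07 rad) or (horizontal distance between block5_mid and saddle2 below 0.007 m and z of block5_mid in the frame of saddle2 below 0.0165 m and angle between block5_mid's own z axis and vertical below 0.07 rad) or (horizontal distance between block5_mid and saddle3 below 0.007 m and z of block5_mid in the frame of saddle3 below 0.0165 m and angle between block5_mid's own z axis and vertical below 0.07 rad) or (horizontal distance between block5_mid and saddle4 below 0.007 m and z of block5_mid in the frame of saddle4 below 0.0165 m and angle between block5_mid's own z axis and vertical below 0.07 rad)) and ((horizontal distance between block6_mid and saddle1 below 0.007 m and z of block6_mid in the frame of saddle1 below 0.0165 m and angle between block6_mid's own z axis and vertical below 0.07 rad) or (horizontal distance between block6_mid and saddle2 below 0.007 m and z of block6_mid in the frame of saddle2 below 0.0165 m and angle between block6_mid's own z axis and vertical below 0.07 rad) or (horizontal distance between block6_mid and saddle3 below 0.007 m and z of block6_mid in the frame of saddle3 below 0.0165 m and angle between block6_mid's own z axis and vertical below 0.07 rad) or (horizontal distance between block6_mid and saddle4 below 0.007 m and z of block6_mid in the frame of saddle4 below 0.0165 m and angle between block6_mid's own z axis and vertical below 0.07 rad))), for 0.2 s.
At the end, for the whole second after the job is handed in: Each block present lies at rest in a saddle, right side up (within 0.07 rad), its centre within 7 mm of the saddle's middle seen from above and no more than 16.5 mm above its floor, and all four covers are held shut by their detents (below 0.08 rad) (all of step 1 and value of joint each of cover1, cover2, cover3, cover4 below 0.08 rad and linear speed of each of block1, block2, block3, block4, block5, block6 below 0.02 m/s); the robot touches nothing.
It fails at once if the utility knife is shifted more than 3 cm (distance of knife_mid from where it was at the start of the episode above 0.03 m).
It fails at once if the grease jar is shifted more than 3 cm (distance of grease_mid from where it was at the start of the episode above 0.03 m).
It fails at once if the screwdriver is shifted more than 3 cm (distance of driver_grip from where it was at the start of the episode above 0.03 m).
Of block1, block2, block3, block4, block5, block6 only 3 to 4 are there at a start; the rules pass over those that are not, and their reading is None.
At some moment in a run one of block1, block2, block3, block4, block5, block6 may be knocked a few centimetres aside while the robot is not near it.
It also fails if it takes over 210 s, if anything falls off the work surface, if the arm or the gripper's body presses on something with over 40 N, if the wrist force passes 120 N, or if a joint passes its speed limit or range.

## Robot

A 7-joint arm with a two-finger parallel gripper is mounted at the origin on the work surface. World frame = base frame: x ahead of the robot, y to its left, z up, the work surface at z = 0. Lengths are in mm, angles in rad, forces in N, time in s.
With the tool pointing down it reaches from about 400 to 875 mm from the base axis. Payload 4.4 kg.
Tool frame: the origin (TCP) lies on the centre line of the jaws, within the pads' length; the fingertips stand 19 mm ahead of it and the grasp point (between the pads) is the TCP; z points along the fingers, y is the line along which they close (so a half turn about z gives the same grasp; the last joint's range is limited). The gripper opens to 85 mm and grips with 20 to 120 N. Pads are 22 mm wide; open, the fingers measure 114 mm over their backs; the gripper's body (76 mm by 85 mm) begins 54 mm behind the grasp point. The pads swing forward as they close: fully open they stand 13 mm farther back than shut.
Start: joints at [1.052, 0.628, 0.038, 1.517, -0.027, 0.996, -0.02], TCP at [284.393, -584.498, 250.313] pointing down, gripper open.
Joint ranges: [-3.06, 3.06], [-0.37, 2.12], [-1.25, 1.32], [0.18, 2.47], [-1.1, 4.24], [0.23, 1.98], [-2.94, 2.94]. Speed limits (rad/s): [2.57, 2.57, 3.14, 3.14, 3.14, 3.14, 3.14].

## Interface

Orientations are given as [roll, pitch, yaw] about the fixed x, y, z axes, in that order (R = Rz(yaw) Ry(pitch) Rx(roll)).
In Python, from cell import ctrl, viewer, silhouettes gives the robot as it stands.
- The arm moves only by the shell command python3 -m creep 'ROWS'. ROWS is JSON, a list of rows, each an object with "jaw": the gripper command: -1 is shut, 1 is fully open, values between are in proportion; "xyz": the shift along the tool's x, y, z in mm, a list of three; "angular": the turn, a rotation vector about the tool's x, y, z in rad, a list of three. In form: [{"jaw": jaw, "xyz": [tx, ty, tz], "angular": [rx, ry, rz]}, ...]. A call has 1 to 12 rows; each row is the pose to reach, as a shift and turn from the pose commanded when the call began, along the tool's axes at that moment; what a row does not reach only later rows make up. A row lasts 1/8 s, in which the tool goes at most 62.5 mm and 10.7 degrees, less where a joint would pass 70% of its speed; a pose out of reach is approached as far as the arm can. A call with a gripper value outside its range is refused whole. The fingers move at their own pace and stop on an object; the grip force is fixed at half the most. Time passes only in rows, so rows that repeat a pose let the fingers close. It gives the time, the measured TCP pose, the force, the opening and the grip force at its end, in the units of the state.
- ctrl.read_state(): the state, without advancing time (a new reading comes with each control period).
- viewer.get_image(name): name is "side" or "top"; returns (picture, depth): 420x560x3 uint8, red, green, blue; 420x560 float32, mm along the optical axis (not along the pixel's ray), 0 where there is no reading.
- viewer.camera_model(name): a dict with "fx", "fy", "cx", "cy" (pixels), "T" (4x4, takes a point from camera to world coordinates). Camera axes: x right, y down, z forward; pixel columns grow to the right and rows downward; lengths in mm; the calibration is good to about 2 mm. A picture is of the moment at which its call begins. camera_model takes no time and is no camera call.
- ctrl.finish_job(): hands the job in; it is judged then, once.
Trained networks look in the newest picture that a camera, given by its name, has taken for a name from the list of things; names that differ only in an ending like _2 or _b are one class to them, and where a whole thing is asked for, a point or a joint stands for the part that bears it (a point fixed in the world has none). Each returns a list of dicts, best first, with "score" (0 to 1); they miss things now and then, are a little off and sometimes report something else, mostly with a low value. They report only what shows in the picture. A call takes as long as a camera call. They do not tell look-alikes from the thing itself.
- silhouettes(camera, target): "pixels" (420x560 bool, what is visible of it) and "xy" ([column, row] in pixels, amid what is visible of it).
The state is a dict: "clock": time; "qpos": joint angles; "qd": joint speeds; "tau": joint torques, N m; "eef_pos": TCP position; "tool_rot": TCP orientation; "force": force on the tool from outside, world axes, zero at the start; "torque": the same for the moment, N m; "width": finger opening in mm; "gripper_force": force on a finger pad.
Only numpy, scipy, OpenCV 4.12 (cv2) and the standard library are available. Lean on these libraries where they do the work, as an engineer would, in place of code of your own. Each camera call takes 0.05 s, during which the arm holds its last target. There are 200 camera calls.

## Working session

There is one attempt and no reset: what is moved stays moved. The work goes in short steps, Python scripts to look and compute and a shell command to move; the robot and the scene stay as the last step left them, time stands still between calls to the robot, and variables do not carry over. Pictures are saved under pics/ and viewed, at most 14 in all, crops included, and the job is handed in when it is done.

```bash
ls; mkdir -p pics
python3 - <<'E'
from cell import ctrl, viewer, silhouettes
import cv2
for n in ("top","side"):
    p,d=viewer.get_image(n); cv2.imwrite(f"pics/{n}0.png",p[:,:,::-1]); m=viewer.camera_model(n); print(n,m)
print(ctrl.read_state())
E
```

```text
pics
top {'fx': 399.6016129114841, 'fy': 399.6016129114841, 'cx': 276.820625451651, 'cy': 206.6745895216573, 'T': array([[ 1.76089870e-02, -9.72966291e-01,  2.30274880e-01,
         3.14846304e+02],
       [-9.99844023e-01, -1.74492349e-02,  2.73031536e-03,
        -8.23457955e+01],
       [ 1.36161567e-03, -2.30287041e-01, -9.73121793e-01,
         1.10048435e+03],
       [ 0.00000000e+00,  0.00000000e+00,  0.00000000e+00,
         1.00000000e+00]])}
side {'fx': 466.19952541637264, 'fy': 466.19952541637264, 'cx': 275.5539499052824, 'cy': 204.2120970371946, 'T': array([[ 8.30141286e-01, -3.48549973e-01,  4.35176242e-01,
        -2.57271242e+01],
       [-5.57256729e-01, -4.93235565e-01,  6.67969771e-01,
        -9.63014478e+02],
       [-1.81764456e-02, -7.97014174e-01, -6.03687024e-01,
         8.73989882e+02],
       [ 0.00000000e+00,  0.00000000e+00,  0.00000000e+00,
         1.00000000e+00]])}
{'clock': 0.1, 'qpos': array([ 1.05218899,  0.62925238,  0.03845549,  1.51827939, -0.02699612,
        0.99632873, -0.01996807]), 'qd': array([-0.00212049, -0.0010181 ,  0.00102537, -0.0007271 ,  0.00016219,
        0.00218889, -0.00028296]), 'tau': array([ 3.31148214e-03, -5.64537942e+01,  1.23062510e+00, -1.93975031e+01,
        1.13335319e-02,  5.39058834e-03,  2.30473023e-05]), 'eef_pos': array([ 284.15273612, -583.99594666,  249.47840302]), 'tool_rot': array([-3.13984329e+00,  2.76685806e-05,  4.52832462e-01]), 'force': array([ 0.61287879, -0.2797625 , -0.18586564]), 'torque': array([ 0.02314638, -0.01567535, -0.00353903]), 'gripper_force': 0.0, 'width': 85.26064775922615}
```

View pics/top0.png

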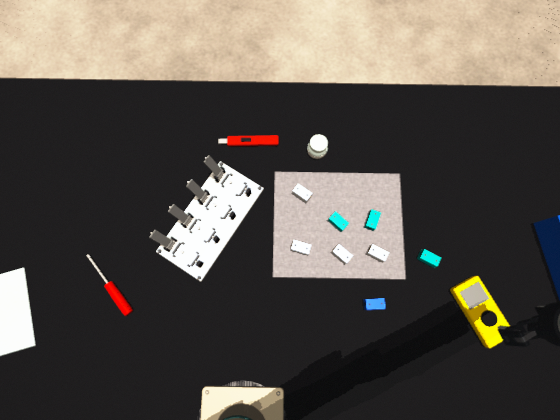

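View pics/side0.png

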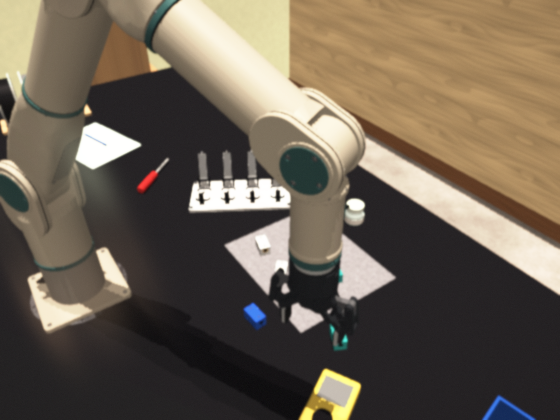

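The top view shows white blocks at about (302,193), (301,247), (343,254) and (377,253). Cyan and blue look-alikes sit nearby, the carriage is around (210,222), the knife is at (250,140), the jar at (317,146) and the screwdriver at (115,295).

```bash
cat > h.py <<'E'
from cell import ctrl, viewer, silhouettes
import numpy as np, cv2
def cloud(n):
    p,d=viewer.get_image(n); m=viewer.camera_model(n)
    v,u=np.mgrid[0:420,0:560]
    P=np.stack([(u-m['cx'])/m['fx']*d,(v-m['cy'])/m['fy']*d,d],-1)
    return p,d,P@m['T'][:3,:3].T+m['T'][:3,3]
def rect(pts):
    (c,wh,a)=cv2.minAreaRect(pts.astype(np.float32))
    if wh[0]<wh[1]: wh=wh[::-1]; a+=90
    return np.round(c,1),np.round(wh,1),round((a+90)%180-90,1)
def blocks(n='top'):
    p,d,W=cloud(n); out=[]
    hsv=cv2.cvtColor(p,cv2.COLOR_RGB2HSV)
    for s in silhouettes(n,'block1_mid'):
        k=s['pixels']&(d>0); 
        if k.sum()<20: continue
        z=W[...,2]; top=np.percentile(z[k],80); t=k&(abs(z-top)<5)
        c=np.median(hsv[k],0)
        out.append((round(s['score'],2),s['xy'],'hsv',c,'n',int(t.sum()),'z',round(float(np.median(z[t])),1),rect(W[t][:,:2]),W[t].mean(0).round(1)))
    return out
E
python3 - <<'E'
from h import *
for b in blocks(): print(*b)
p,d,W=cloud('top')
for s in silhouettes('top','carriage')[:2]:
    k=s['pixels']&(d>0); print(s['score'],k.sum(),s['xy'])
    z=W[...,2]; print(np.histogram(z[k],bins=range(-10,130,5)))
    t=k&(abs(z-12)<5); print(rect(W[t][:,:2]))
for nm in ('cover1','hinge1','knife_mid','grease_mid','driver_grip'):
    for s in silhouettes('top',nm)[:5]:
        k=s['pixels']&(d>0); print(nm,s['score'],s['xy'],np.median(W[k],0).round(), W[k].min(0).round(),W[k].max(0).round())
p,d,W=cloud('top'); bg=cv2.resize(p[140:290,140:270],None,fx=5,fy=4,interpolation=cv2.INTER_CUBIC); cv2.imwrite('pics/c1.png',bg[:,:,::-1])
E
```

```text
0.79 [300.6, 190.6] hsv [ 90.   2. 254.] n 153 z 30.7 (array([ 611.9, -146.9]), array([49.4, 27.2]), 55.0) [ 612.2 -146.4   30.6]
0.78 6395 [210.5, 219.2]
(array([   0,   12,   30,  697, 3733,  805,   56,   17,   27,   16,   34,
        154,  119,   80,   47,   49,   40,   57,   44,   49,   53,   46,
         48,   46,   52,   61,   21]), array([-10,  -5,   0,   5,  10,  15,  20,  25,  30,  35,  40,  45,  50,
        55,  60,  65,  70,  75,  80,  85,  90,  95, 100, 105, 110, 115,
       120, 125]))
(array([535. , 106.1]), array([309.2, 151.4]), -31.7)
cover1 0.78 [210.4, 164.8] [665.  95.  85.] [649.  77.   4.] [713. 135. 127.]
cover1 0.76 [194.7, 189.5] [598. 135.  79.] [583. 117.   2.] [612. 157. 123.]
cover1 0.7 [158.5, 238.9] [467. 218.  83.] [449. 200.  -2.] [503. 272. 125.]
cover1 0.59 [177.5, 212.7] [533. 176.  84.] [517. 159.  43.] [548. 193. 123.]
hinge1 0.77 [206.7, 218.7] [531. 110.  13.] [372. -34.  -2.] [702. 246. 126.]
knife_mid 0.78 [252.2, 136.1] [767.  -1.  15.] [754. -77.   1.] [787.  96.  22.]
knife_mid 0.52 [204.8, 218.9] [531. 111.  13.] [367. -36.  -4.] [705. 272. 127.]
grease_mid 0.88 [315.3, 146.9] [ 737. -188.   58.] [ 719. -214.    9.] [ 771. -163.   65.]
driver_grip 0.67 [117.6, 297.3] [321. 339.  22.] [275. 300.  -3.] [425. 430.  30.]
```

View pics/c1.png

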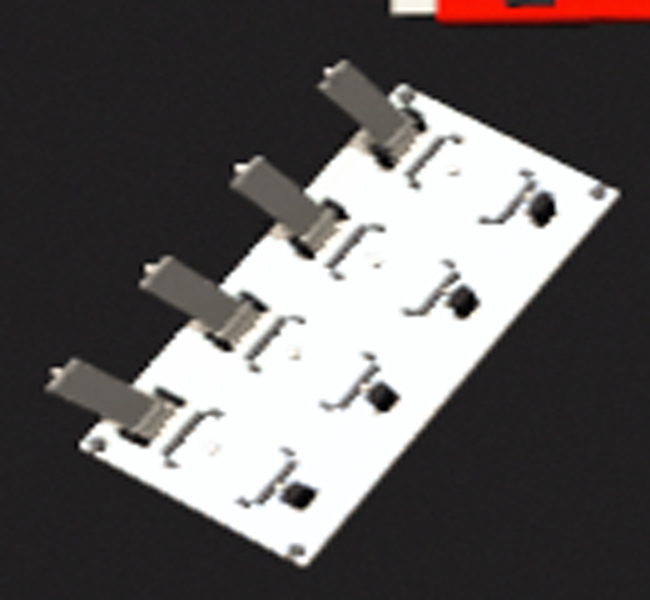

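The crop shows four open covers on the upper-left side, stubs on that same side, and black posts on the lower right at full-image pixels (248,192), (232,215), (216,239) and (200,263).

```bash
cat >> h.py <<'E'
def mat(n='top',zlo=22,zhi=45):
    p,d,W=cloud(n); hsv=cv2.cvtColor(p,cv2.COLOR_RGB2HSV)
    k=(d>0)&(W[...,2]>zlo)&(W[...,2]<zhi)&(W[...,1]<-30)&(W[...,1]>-420)&(W[...,0]>350)&(W[...,0]<720)
    c,l,st,ce=cv2.connectedComponentsWithStats(k.astype(np.uint8))
    for i in range(1,c):
        if st[i,4]<60: continue
        t=l==i; r=rect(W[t][:,:2])
        print('px',ce[i].round(1),st[i,4],'S',np.median(hsv[t][:,1]),'xy',r[0],r[1],'ang',r[2],'z',np.median(W[t][:,2]).round(1),'mean',W[t].mean(0).round(1))
E
python3 - <<'E'
from h import *
mat()
p,d,W=cloud('top'); m=viewer.camera_model('top'); R,o=m['T'][:3,:3],m['T'][:3,3]
def at(u,v,z):
    r=R@np.array([(u-m['cx'])/m['fx'],(v-m['cy'])/m['fy'],1]); return o+r*(z-o[2])/r[2]
C=np.array([535,106.1]); a=np.radians(58.3); X=np.array([np.cos(a),np.sin(a)]); Y=np.array([-X[1],X[0]])
for u,v,z in [(248.2,191.4,55),(232.2,215,55),(216.2,239,55),(199.4,263.2,55),(230.8,182.3,19),(215.2,204.8,19),(198.8,227.5,19),(182.4,252,19)]:
    q=at(u,v,z)[:2]-C; print(q@X,q@Y)
g=(p.max(2)<60)&(W[...,2]>35)&(W[...,2]<70)&(d>0)
q=W[...,:2]-C; k=g&(abs(q@X)<75)&(abs(q@Y)<155)
c,l,st,ce=cv2.connectedComponentsWithStats(k.astype(np.uint8))
for i in range(1,c):
    if st[i,4]>3: w=(q[l==i]); print('post',st[i,4],(w@X).min(),(w@X).max(),(w@Y).min(),(w@Y).max(),np.median(W[l==i][:,2]))
k=(W[...,2]>50)&(W[...,2]<140)&(abs(q@Y)<155)&(abs(q@X)<130)&(d>0)
for y in (-117,-39,39,117):
    t=k&(abs(q@Y-y)<35)&(q@X>30); 
    h=(W[t][:,2]>80); print(y,t.sum(),np.percentile(q[t][h]@X,[2,50,98]),np.percentile(q[t][h]@Y,[2,50,98]),W[t][:,2].max())
for i,y in enumerate((117,39,-39,-117)): print('Y',y,C+Y*y)
E
```

```text
px [301.6 191.7] 187 S 1.0 xy [ 613.1 -147.6] [50.2 28.8] ang 55.9 z 29.8 mean [ 612.3 -147.4   29.7]
px [372.6 218.8] 198 S 251.0 xy [ 539.6 -342.5] [50.6 28.2] ang -20.0 z 30.1 mean [ 538.8 -341.9   29.9]
px [338.1 220.4] 191 S 232.0 xy [ 533.  -247.8] [49.1 28.4] ang 48.5 z 30.2 mean [ 532.6 -247.3   30.4]
px [300.4 246.5] 198 S 2.0 xy [ 459.7 -144.5] [50.  28.4] ang 73.7 z 30.1 mean [ 459.4 -144.6   30.1]
px [341.9 253.1] 203 S 2.0 xy [ 444.  -256.5] [50.  28.7] ang 49.3 z 30.4 mean [ 443.5 -256.    30.3]
px [377.7 252.2] 212 S 2.0 xy [ 447.9 -352.4] [50.2 28.6] ang 62.9 z 30.1 mean [ 447.6 -352.    30. ]
-55.19177263087348 -114.51393590708973
-55.47521999634675 -36.87459206739466
-56.35710299953463 39.50194945580748
-55.76325096306861 115.31691907805275
8.462744307989094 -117.12129465066872
8.240517762571486 -39.63179857649291
9.549961785197647 37.45303980517301
7.963181937034625 116.47409315368287
post 7 40.869617992232946 45.21231944662198 -101.96827138877227 -97.94269157758355 49.62296253976433
post 17 -55.621711104539955 -50.61569986512378 -122.86319079783809 -109.3469286954
[... 579 characters left out ...]
2305 134.202874618409 46.17031625278639
post 12 -55.38518171370538 -49.6663126049067 110.86022679770221 121.14443814871649 52.23984529817858
-117 179 [56.54316634 66.13994147 75.08406121] [-128.49270307 -116.40192383 -105.23548262] 126.79556551026121
-39 187 [56.41573989 66.14181389 75.49717242] [-50.09968634 -39.00477492 -27.63037708] 123.75968189199148
39 191 [56.90922215 65.62388218 75.27101739] [27.37317067 38.57926466 50.03086567] 125.35715874868515
117 198 [56.5788371  65.6155575  74.57441492] [105.06911252 116.74910441 128.05627119] 124.54620213887756
Y 117 [435.4551002  167.58018318]
Y 39 [501.81836673 126.59339439]
Y -39 [568.18163327  85.60660561]
Y -117 [634.5448998   44.61981682]
```

```bash
cat >> h.py <<'E'
from scipy.spatial.transform import Rotation as Ro
def go(x,y,z,yaw):
    s=ctrl.read_state(); R=Ro.from_euler('xyz',s['tool_rot']); T=Ro.from_euler('xyz',[np.pi,0,np.radians(yaw)])
    sh=R.inv().apply(np.array([x,y,z])-s['eef_pos']); w=(R.inv()*T).as_rotvec()
    print('t',round(s['clock'],2),'pos',s['eef_pos'].round(1),'yaw',np.degrees(s['tool_rot'][2]).round(1),'rp',s['tool_rot'][:2].round(3),'F',s['force'].round(1),'w',round(s['width'],1),'q7',s['qpos'][6].round(2),'\n xyz',sh.round(1).tolist(),'ang',w.round(3).tolist())
S={1:(634.5,44.6),2:(568.2,85.6),3:(501.8,126.6),4:(435.5,167.6)}
E
python3 -c "
from h import *
go(459.6,-144.5,110,73.7)"
```

```text
t 0.7 pos [ 284.4 -584.5  250.3] yaw 25.9 rp [ 3.142 -0.   ] F [0.6 0.6 0.4] w 85.6 q7 -0.02 
 xyz [350.0, -319.0, 140.4] ang [0.0, -0.0, -0.834]
```

```bash
python3 -m creep '[{"jaw":0.2,"xyz":[88,-80,20],"angular":[0,0,-0.15]},{"jaw":0.2,"xyz":[88,-80,20],"angular":[0,0,-0.3]},{"jaw":0.2,"xyz":[175,-160,60],"angular":[0,0,-0.4]},{"jaw":0.2,"xyz":[175,-160,60],"angular":[0,0,-0.5]},{"jaw":0.2,"xyz":[262,-240,100],"angular":[0,0,-0.6]},{"jaw":0.2,"xyz":[262,-240,100],"angular":[0,0,-0.7]},{"jaw":0.2,"xyz":[350,-319,140],"angular":[0,0,-0.834]},{"jaw":0.2,"xyz":[350,-319,140],"angular":[0,0,-0.834]},{"jaw":0.2,"xyz":[350,-319,140],"angular":[0,0,-0.834]},{"jaw":0.2,"xyz":[350,-319,140],"angular":[0,0,-0.834]},{"jaw":0.2,"xyz":[350,-319,140],"angular":[0,0,-0.834]}]'; python3 -c "
from h import *
go(459.6,-144.5,24,73.7)"
```

```text
clock: 2.08
eef_pos: [459.2, -146.5, 110.7]
tool_rot: [3.141, 0.001, 1.284]
force: [-0.0, 0.4, -0.8]
width: 51.1
gripper_force: 0.0
t 2.08 pos [ 459.2 -146.5  110.7] yaw 73.5 rp [3.141e+00 1.000e-03] F [-0.   0.4 -0.8] w 51.1 q7 -0.2 
 xyz [2.1, -0.3, 86.7] ang [0.001, 0.001, -0.003]
```

```bash
python3 -m creep '[{"jaw":0.2,"xyz":[1,0,45],"angular":[0,0,0]},{"jaw":0.2,"xyz":[1,0,70],"angular":[0,0,0]},{"jaw":0.2,"xyz":[1,0,87],"angular":[0,0,0]},{"jaw":0.2,"xyz":[1,0,87],"angular":[0,0,0]},{"jaw":-0.6,"xyz":[1,0,87],"angular":[0,0,0]},{"jaw":-0.6,"xyz":[1,0,87],"angular":[0,0,0]},{"jaw":-0.6,"xyz":[1,0,87],"angular":[0,0,0]},{"jaw":-0.6,"xyz":[1,0,87],"angular":[0,0,0]}]'; python3 -c "
from h import *
go(459.6,-144.5,24,73.7)"
```

```text
clock: 3.08
eef_pos: [460.5, -144.3, 24.4]
tool_rot: [3.139, 0.001, 1.286]
force: [-0.3, -1.1, 7.3]
width: 27.0
gripper_force: 59.8
t 3.08 pos [ 460.5 -144.3   24.4] yaw 73.7 rp [3.139e+00 1.000e-03] F [-0.3 -1.1  7.3] w 27.0 q7 -0.38 
 xyz [-0.4, -0.8, 0.4] ang [0.002, 0.001, -0.0]
```

```bash
python3 -m creep '[{"jaw":-0.6,"xyz":[0,0,-50],"angular":[0,0,0]},{"jaw":-0.6,"xyz":[0,0,-86],"angular":[0,0,0]},{"jaw":-0.6,"xyz":[0,0,-86],"angular":[0,0,0]}]'; python3 -c "
from h import *
go(*S[4],110,58.3)
go(*S[4],50,58.3)"
```

```text
clock: 3.45
eef_pos: [461.7, -144.0, 111.9]
tool_rot: [3.136, -0.0, 1.287]
force: [-0.4, 0.1, -0.7]
width: 26.8
gripper_force: 59.6
t 3.45 pos [ 461.7 -144.   111.9] yaw 73.7 rp [ 3.136 -0.   ] F [-0.4  0.1 -0.7] w 26.8 q7 -0.34 
 xyz [291.7, -112.6, 1.3] ang [0.006, -0.001, 0.269]
t 3.45 pos [ 461.7 -144.   111.9] yaw 73.7 rp [ 3.136 -0.   ] F [-0.4  0.1 -0.7] w 26.8 q7 -0.34 
 xyz [291.7, -112.9, 61.3] ang [0.006, -0.001, 0.269]
```

```bash
python3 -m creep '[{"jaw":-0.6,"xyz":[55,-22,0],"angular":[0,0,0.1]},{"jaw":-0.6,"xyz":[110,-44,0],"angular":[0,0,0.2]},{"jaw":-0.6,"xyz":[165,-66,0],"angular":[0,0,0.269]},{"jaw":-0.6,"xyz":[220,-88,0],"angular":[0,0,0.269]},{"jaw":-0.6,"xyz":[292,-113,0],"angular":[0,0,0.269]},{"jaw":-0.6,"xyz":[292,-113,0],"angular":[0,0,0.269]},{"jaw":-0.6,"xyz":[292,-113,0],"angular":[0,0,0.269]},{"jaw":-0.6,"xyz":[292,-113,30],"angular":[0,0,0.269]},{"jaw":-0.6,"xyz":[292,-113,61],"angular":[0,0,0.269]},{"jaw":-0.6,"xyz":[292,-113,61],"angular":[0,0,0.269]},{"jaw":-0.6,"xyz":[292,-113,61],"angular":[0,0,0.269]}]'; python3 -c "
from h import *
go(*S[4],34.4,58.3)"
```

```text
clock: 4.82
eef_pos: [433.9, 167.1, 48.8]
tool_rot: [3.141, -0.0, 1.015]
force: [0.1, -1.0, -0.9]
width: 26.9
gripper_force: 59.8
t 4.83 pos [433.9 167.1  48.8] yaw 58.2 rp [ 3.141 -0.   ] F [ 0.1 -1.  -0.9] w 26.9 q7 -1.07 
 xyz [1.3, 1.1, 14.4] ang [0.001, -0.0, -0.002]
```

```bash
python3 -m creep '[{"jaw":-0.6,"xyz":[1,1,4],"angular":[0,0,0]},{"jaw":-0.6,"xyz":[1,1,7],"angular":[0,0,0]},{"jaw":-0.6,"xyz":[1,1,9],"angular":[0,0,0]},{"jaw":-0.6,"xyz":[1,1,10],"angular":[0,0,0]},{"jaw":-0.6,"xyz":[1,1,10],"angular":[0,0,0]},{"jaw":-0.6,"xyz":[1,1,10],"angular":[0,0,0]}]'; python3 -c "
from h import *
go(*S[4],34.4,58.3)"
```

```text
clock: 5.58
eef_pos: [434.9, 168.7, 38.7]
tool_rot: [3.141, -0.001, 1.018]
force: [-0.9, 0.1, -0.3]
width: 26.9
gripper_force: 59.9
t 5.58 pos [434.9 168.7  38.7] yaw 58.3 rp [ 3.141e+00 -1.000e-03] F [-0.9  0.1 -0.3] w 26.9 q7 -1.35 
 xyz [-0.6, 1.1, 4.3] ang [0.001, -0.001, 0.0]
```

```bash
python3 -m creep '[{"jaw":-0.6,"xyz":[0,1,2],"angular":[0,0,0]},{"jaw":-0.6,"xyz":[0,1,3.5],"angular":[0,0,0]},{"jaw":-0.6,"xyz":[0,1,4],"angular":[0,0,0]},{"jaw":-0.6,"xyz":[0,1,4],"angular":[0,0,0]}]';python3 -c "
from h import *
go(*S[4],34.4,58.3)"
```

```text
clock: 6.08
eef_pos: [435.4, 168.1, 34.4]
tool_rot: [3.142, 0.0, 1.018]
force: [-0.0, 0.5, 2.7]
width: 26.9
gripper_force: 60.4
t 6.08 pos [435.4 168.1  34.4] yaw 58.3 rp [3.142 0.   ] F [-0.   0.5  2.7] w 26.9 q7 -1.42 
 xyz [-0.4, 0.4, 0.0] ang [0.0, 0.0, 0.0]
```

Seated with light contact. Next I'll release, raise and go for the next block.

```bash
python3 -m creep '[{"jaw":0.1,"xyz":[0,0,0],"angular":[0,0,0]},{"jaw":0.1,"xyz":[0,0,0],"angular":[0,0,0]},{"jaw":0.1,"xyz":[0,0,0],"angular":[0,0,0]},{"jaw":0.1,"xyz":[0,0,-40],"angular":[0,0,0]},{"jaw":0.1,"xyz":[0,0,-80],"angular":[0,0,0]},{"jaw":0.1,"xyz":[-60,0,-80],"angular":[0,0,0]},{"jaw":0.1,"xyz":[-120,0,-80],"angular":[0,0,0]},{"jaw":0.1,"xyz":[-120,0,-80],"angular":[0,0,0]}]'
python3 - <<'E'
from h import *
mat()
p,d,W=cloud('top')
q=np.linalg.norm(W[...,:2]-S[4],axis=2); k=(d>0)&(q<32)&(W[...,2]>30)&(W[...,2]<48); print(k.sum(),rect(W[k][:,:2]),np.median(W[k][:,2]))
cv2.imwrite('pics/c2.png',cv2.resize(p[140:300,140:420],None,fx=2.8,fy=2.8,interpolation=cv2.INTER_CUBIC)[:,:,::-1])
go(443.8,-256.3,100,49.3)
E
```

```text
clock: 7.08
eef_pos: [368.4, 61.8, 114.4]
tool_rot: [-3.139, 0.006, 1.013]
force: [0.8, 0.9, -0.2]
width: 46.7
gripper_force: 0.0
px [301.6 191.8] 191 S 3.0 xy [ 612.3 -147.5] [49.8 29.6] ang 55.2 z 30.2 mean [ 612.  -147.3   30.1]
px [372.6 218.6] 196 S 253.0 xy [ 539.5 -342.1] [50.8 28.5] ang -20.4 z 30.3 mean [ 539.2 -341.8   30.2]
px [338.1 220.4] 192 S 233.0 xy [ 533.  -247.3] [48.3 29.3] ang 45.5 z 30.3 mean [ 532.5 -247.3   30.3]
px [342.  253.1] 202 S 3.0 xy [ 444.  -256.4] [49.7 28. ] ang 49.5 z 30.3 mean [ 443.5 -256.1   30.2]
px [377.7 252.2] 213 S 3.0 xy [ 448.1 -352.5] [49.9 29.3] ang 62.9 z 30.1 mean [ 447.6 -351.9   29.8]
0 (array([0., 0.]), array([0., 0.]), 0.0) nan
t 7.17 pos [372.9  66.1 114.5] yaw 58.3 rp [ 3.141e+00 -1.000e-03] F [ 0.6  0.6 -0.3] w 47.2 q7 -1.28 
 xyz [-236.9, 229.9, 14.4] ang [0.001, -0.001, 0.156]
  return _methods._mean(a, axis=axis, dtype=dtype,
  ret = ret.dtype.type(ret / rcount)
```

View pics/c2.png

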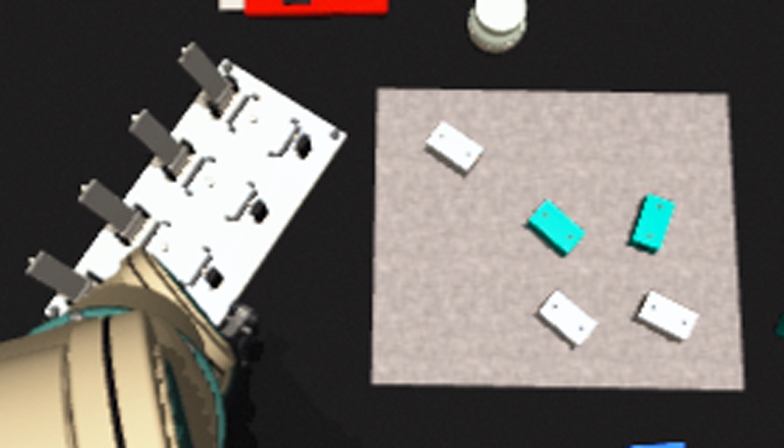

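The arm hides saddle 4. The three remaining white blocks haven't moved: crop (455,147), (567,318) and (668,315).

```bash
python3 -m creep '[{"jaw":0.2,"xyz":[-40,39,0],"angular":[0,0,0.156]},{"jaw":0.2,"xyz":[-80,78,0],"angular":[0,0,0.156]},{"jaw":0.2,"xyz":[-120,117,0],"angular":[0,0,0.156]},{"jaw":0.2,"xyz":[-160,156,5],"angular":[0,0,0.156]},{"jaw":0.2,"xyz":[-200,195,10],"angular":[0,0,0.156]},{"jaw":0.2,"xyz":[-237,230,14],"angular":[0,0,0.156]},{"jaw":0.2,"xyz":[-237,230,14],"angular":[0,0,0.156]},{"jaw":0.2,"xyz":[-237,230,14],"angular":[0,0,0.156]},{"jaw":0.2,"xyz":[-237,230,14],"angular":[0,0,0.156]}]' >/dev/null
python3 - <<'E'
from h import *
go(443.8,-256.3,24,49.4)
p,d,W=cloud('top')
q=np.linalg.norm(W[...,:2]-S[4],axis=2); k=(d>0)&(q<32)&(W[...,2]>30)&(W[...,2]<60); print(k.sum(),rect(W[k][:,:2]),np.median(W[k][:,2]),W[k].mean(0))
E
```

```text
t 8.3 pos [ 444.3 -254.4  100.4] yaw 49.6 rp [-3.141e+00 -1.000e-03] F [-1.   0.7 -0.6] w 51.0 q7 -0.71 
 xyz [-1.8, 0.9, 76.4] ang [-0.0, -0.001, 0.003]
206 (array([435. , 167.3]), array([51.3, 27.4]), 58.2) 40.275231158368456 [434.44718572 166.40313588  40.12882365]
```

```bash
python3 -m creep '[{"jaw":0.2,"xyz":[-1.5,1,40],"angular":[0,0,0]},{"jaw":0.2,"xyz":[-1.5,1,65],"angular":[0,0,0]},{"jaw":0.2,"xyz":[-1.5,1,76],"angular":[0,0,0]},{"jaw":0.2,"xyz":[-1.5,1,76],"angular":[0,0,0]},{"jaw":-0.6,"xyz":[-1.5,1,76],"angular":[0,0,0]},{"jaw":-0.6,"xyz":[-1.5,1,76],"angular":[0,0,0]},{"jaw":-0.6,"xyz":[-1.5,1,76],"angular":[0,0,0]},{"jaw":-0.6,"xyz":[-1.5,1,76],"angular":[0,0,0]},{"jaw":-0.6,"xyz":[-1.5,1,30],"angular":[0,0,0]},{"jaw":-0.6,"xyz":[-1.5,1,-10],"angular":[0,0,0]},{"jaw":-0.6,"xyz":[-1.5,1,-10],"angular":[0,0,0]}]'; python3 -c "
from h import *
go(*S[3],110,58.3)"
```

```text
clock: 9.72
eef_pos: [445.2, -259.3, 113.2]
tool_rot: [3.135, -0.002, 0.861]
force: [0.3, 0.1, -1.0]
width: 27.0
gripper_force: 59.7
t 9.72 pos [ 445.2 -259.3  113.2] yaw 49.3 rp [ 3.135e+00 -2.000e-03] F [ 0.3  0.1 -1. ] w 27.0 q7 -0.71 
 xyz [329.6, -208.6, 2.4] ang [0.006, -0.001, -0.157]
```

```bash
python3 -m creep '[{"jaw":-0.6,"xyz":[50,-31,0],"angular":[0,0,-0.157]},{"jaw":-0.6,"xyz":[100,-62,0],"angular":[0,0,-0.157]},{"jaw":-0.6,"xyz":[150,-94,0],"angular":[0,0,-0.157]},{"jaw":-0.6,"xyz":[200,-125,0],"angular":[0,0,-0.157]},{"jaw":-0.6,"xyz":[250,-156,0],"angular":[0,0,-0.157]},{"jaw":-0.6,"xyz":[300,-187,0],"angular":[0,0,-0.157]},{"jaw":-0.6,"xyz":[328,-206,0],"angular":[0,0,-0.157]},{"jaw":-0.6,"xyz":[328,-206,0],"angular":[0,0,-0.157]},{"jaw":-0.6,"xyz":[328,-206,0],"angular":[0,0,-0.157]},{"jaw":-0.6,"xyz":[328,-206,30],"angular":[0,0,-0.157]},{"jaw":-0.6,"xyz":[328,-206,60],"angular":[0,0,-0.157]},{"jaw":-0.6,"xyz":[328,-206,60],"angular":[0,0,-0.157]}]' >/dev/null; python3 -c "
from h import *
go(*S[3],34.4,58.3)"
```

```text
t 11.22 pos [498.9 122.4  48.5] yaw 58.3 rp [-3.139  0.005] F [ 0.2  0.7 -1.5] w 26.7 q7 -1.34 
 xyz [5.2, 0.3, 14.1] ang [-0.003, 0.005, -0.001]
```

```bash
python3 -m creep '[{"jaw":-0.6,"xyz":[1,0,2],"angular":[0,0,0]},{"jaw":-0.6,"xyz":[1,0,2],"angular":[0,0,0]},{"jaw":-0.6,"xyz":[1,0,2],"angular":[0,0,0]}]' >/dev/null; python3 -c "
from h import *
go(*S[3],34.4,58.3)"
```

```text
t 11.6 pos [501.7 125.7  49.2] yaw 58.4 rp [ 3.141e+00 -1.000e-03] F [-0.6  1.4 -0.7] w 26.7 q7 -1.34 
 xyz [0.8, -0.4, 14.8] ang [0.001, -0.001, 0.001]
```

```bash
python3 -m creep '[{"jaw":-0.6,"xyz":[0.5,0,4],"angular":[0,0,0]},{"jaw":-0.6,"xyz":[0.5,0,7],"angular":[0,0,0]},{"jaw":-0.6,"xyz":[0.5,0,9],"angular":[0,0,0]},{"jaw":-0.6,"xyz":[0.5,0,11],"angular":[0,0,0]},{"jaw":-0.6,"xyz":[0.5,0,11],"angular":[0,0,0]}]' >/dev/null; python3 -c "
from h import *
go(*S[3],34.4,58.3)"
```

```text
t 12.22 pos [501.7 126.2  41.6] yaw 58.4 rp [ 3.138 -0.   ] F [-10.4  -4.1  46.8] w 27.1 q7 -1.35 
 xyz [0.4, -0.1, 7.2] ang [0.004, -0.0, 0.002]
```

```bash
python3 -m creep '[{"jaw":-0.6,"xyz":[0,0,-30],"angular":[0,0,0]},{"jaw":-0.6,"xyz":[0,0,-55],"angular":[0,0,-0.18]},{"jaw":-0.6,"xyz":[0,0,-55],"angular":[0,0,-0.36]},{"jaw":-0.6,"xyz":[0,0,-55],"angular":[0,0,-0.54]},{"jaw":-0.6,"xyz":[0,0,-55],"angular":[0,0,-0.72]},{"jaw":-0.6,"xyz":[0,0,-55],"angular":[0,0,-0.9]},{"jaw":-0.6,"xyz":[0,0,-55],"angular":[0,0,-1.08]},{"jaw":-0.6,"xyz":[0,0,-55],"angular":[0,0,-1.26]},{"jaw":-0.6,"xyz":[0,0,-55],"angular":[0,0,-1.44]},{"jaw":-0.6,"xyz":[0,0,-55],"angular":[0,0,-1.57]},{"jaw":-0.6,"xyz":[0,0,-55],"angular":[0,0,-1.57]}]' >/dev/null; python3 -c "
from h import *
go(*S[3],60,238.3)"
```

```text
t 13.6 pos [501.2 126.   91.9] yaw 148.2 rp [-3.141e+00 -1.000e-03] F [-0.3  0.5 -0.6] w 26.7 q7 -0.13 
 xyz [-0.2, 0.9, 31.9] ang [0.0, -0.001, -1.572]
```

```bash
python3 -m creep '[{"jaw":-0.6,"xyz":[0,0,0],"angular":[0,0,-0.18]},{"jaw":-0.6,"xyz":[0,0,0],"angular":[0,0,-0.36]},{"jaw":-0.6,"xyz":[0,0,0],"angular":[0,0,-0.54]},{"jaw":-0.6,"xyz":[0,0,0],"angular":[0,0,-0.72]},{"jaw":-0.6,"xyz":[0,0,0],"angular":[0,0,-0.9]},{"jaw":-0.6,"xyz":[0,0,0],"angular":[0,0,-1.08]},{"jaw":-0.6,"xyz":[0,0,0],"angular":[0,0,-1.26]},{"jaw":-0.6,"xyz":[0,0,0],"angular":[0,0,-1.44]},{"jaw":-0.6,"xyz":[0,0,0],"angular":[0,0,-1.57]},{"jaw":-0.6,"xyz":[0,0,0],"angular":[0,0,-1.57]},{"jaw":-0.6,"xyz":[0,0,0],"angular":[0,0,-1.57]}]' >/dev/null; python3 -c "
from h import *
go(*S[3],60,238.3)"
```

```text
t 14.97 pos [501.4 126.1  92.2] yaw -121.9 rp [-3.141 -0.   ] F [ 0.   0.3 -0.1] w 26.9 q7 1.24 
 xyz [-0.7, -0.1, 32.2] ang [-0.0, -0.0, -0.003]
```

```bash
python3 -m creep '[{"jaw":-0.6,"xyz":[-0.5,0,20],"angular":[0,0,0]},{"jaw":-0.6,"xyz":[-0.5,0,40],"angular":[0,0,0]},{"jaw":-0.6,"xyz":[-0.5,0,46],"angular":[0,0,0]},{"jaw":-0.6,"xyz":[-0.5,0,50],"angular":[0,0,0]},{"jaw":-0.6,"xyz":[-0.5,0,52],"angular":[0,0,0]},{"jaw":-0.6,"xyz":[-0.5,0,54],"angular":[0,0,0]},{"jaw":-0.6,"xyz":[-0.5,0,54],"angular":[0,0,0]},{"jaw":-0.6,"xyz":[-0.5,0,54],"angular":[0,0,0]}]' >/dev/null; python3 -c "
from h import *
go(*S[3],34.4,238.3)"
```

```text
t 15.97 pos [501.8 126.6  38.5] yaw -121.7 rp [-3.141  0.   ] F [ 0.1 -0.4 -1.2] w 27.1 q7 1.16 
 xyz [0.0, -0.0, 4.1] ang [-0.0, 0.0, -0.0]
```

Now it clears the stub. Lower it fully, release, and back out.

```bash
python3 -m creep '[{"jaw":-0.6,"xyz":[0,0,2],"angular":[0,0,0]},{"jaw":-0.6,"xyz":[0,0,3.5],"angular":[0,0,0]},{"jaw":-0.6,"xyz":[0,0,4],"angular":[0,0,0]},{"jaw":-0.6,"xyz":[0,0,4],"angular":[0,0,0]}]'; python3 -m creep '[{"jaw":0.1,"xyz":[0,0,0],"angular":[0,0,0]},{"jaw":0.1,"xyz":[0,0,0],"angular":[0,0,0]},{"jaw":0.1,"xyz":[0,0,0],"angular":[0,0,0]},{"jaw":0.1,"xyz":[0,0,-40],"angular":[0,0,0]},{"jaw":0.1,"xyz":[0,0,-80],"angular":[0,0,0]},{"jaw":0.1,"xyz":[50,0,-80],"angular":[0,0,0]},{"jaw":0.1,"xyz":[100,0,-80],"angular":[0,0,0]},{"jaw":0.1,"xyz":[160,0,-80],"angular":[0,0,0]},{"jaw":0.1,"xyz":[160,0,-80],"angular":[0,0,0]}]' >/dev/null
python3 - <<'E'
from h import *
mat()
go(448,-352.4,105,242.9)
E
```

```text
clock: 16.48
eef_pos: [501.7, 126.6, 35.5]
tool_rot: [-3.14, -0.0, -2.124]
force: [-2.4, -1.5, 11.1]
width: 26.8
gripper_force: 61.2
px [301.6 191.7] 187 S 0.0 xy [ 612.9 -147.9] [50.  28.5] ang 54.8 z 30.2 mean [ 612.1 -147.4   30.1]
px [372.6 218.7] 198 S 251.0 xy [ 539.5 -342.3] [51.  28.3] ang -20.2 z 30.1 mean [ 539.  -341.8   30.1]
px [338.2 220.4] 192 S 229.5 xy [ 533.1 -247.8] [48.9 28.2] ang 47.9 z 30.2 mean [ 532.6 -247.5   30.1]
t 17.65 pos [416.5 -11.6 114.1] yaw -121.9 rp [ 3.141e+00 -2.000e-03] F [0.2 0.2 0.5] w 46.7 q7 1.35 
 xyz [272.7, -206.9, 9.4] ang [0.0, -0.001, -0.084]
```

```bash
python3 -m creep '[{"jaw":0.2,"xyz":[20,-15,0],"angular":[0,0,0.18]},{"jaw":0.2,"xyz":[40,-30,0],"angular":[0,0,0.36]},{"jaw":0.2,"xyz":[60,-45,0],"angular":[0,0,0.54]},{"jaw":0.2,"xyz":[80,-60,0],"angular":[0,0,0.72]},{"jaw":0.2,"xyz":[100,-75,0],"angular":[0,0,0.9]},{"jaw":0.2,"xyz":[120,-90,0],"angular":[0,0,1.08]},{"jaw":0.2,"xyz":[136,-103,0],"angular":[0,0,1.26]},{"jaw":0.2,"xyz":[136,-103,0],"angular":[0,0,1.44]},{"jaw":0.2,"xyz":[136,-103,0],"angular":[0,0,1.6]},{"jaw":0.2,"xyz":[136,-103,0],"angular":[0,0,1.6]}]' >/dev/null
python3 - <<'E'
from h import *
mat()
go(448,-352.4,105,62.9)
p,d,W=cloud('top')
for i in (3,4):
    q=np.linalg.norm(W[...,:2]-S[i],axis=2); k=(d>0)&(q<32)&(W[...,2]>30)&(W[...,2]<60); print(k.sum(),rect(W[k][:,:2]),np.median(W[k][:,2]))
E
```

```text
px [301.7 191.7] 186 S 0.0 xy [ 613.1 -147.7] [50.1 28.2] ang 54.5 z 30.2 mean [ 612.1 -147.6   30. ]
px [375.  214.5] 85 S 250.0 xy [ 548.2 -345.9] [32.1 27.9] ang -17.1 z 29.9 mean [ 551.  -348.8   30.1]
t 18.95 pos [ 434.9 -178.4  114.5] yaw 146.9 rp [3.141e+00 1.000e-03] F [-0.1 -0.9  0.1] w 51.1 q7 0.43 
 xyz [-106.0, -138.6, 9.5] ang [0.001, 0.0, 1.466]
199 (array([501.2, 126.1]), array([50.7, 28.1]), 58.2) 40.0054761706549
207 (array([434.8, 167. ]), array([50.3, 27.4]), 58.2) 40.21321850832396
```

```bash
python3 -m creep '[{"jaw":0.2,"xyz":[-33,30,0],"angular":[0,0,0.18]},{"jaw":0.2,"xyz":[-66,60,0],"angular":[0,0,0.36]},{"jaw":0.2,"xyz":[-100,90,0],"angular":[0,0,0.54]},{"jaw":0.2,"xyz":[-132,123,0],"angular":[0,0,0.72]},{"jaw":0.2,"xyz":[-132,123,5],"angular":[0,0,0.9]},{"jaw":0.2,"xyz":[-132,123,10],"angular":[0,0,1.08]},{"jaw":0.2,"xyz":[-132,123,14],"angular":[0,0,1.26]},{"jaw":0.2,"xyz":[-132,123,14],"angular":[0,0,1.44]},{"jaw":0.2,"xyz":[-132,123,14],"angular":[0,0,1.606]},{"jaw":0.2,"xyz":[-132,123,14],"angular":[0,0,1.606]},{"jaw":0.2,"xyz":[-132,123,14],"angular":[0,0,1.606]}]' >/dev/null
python3 - <<'E'
from h import *
mat()
go(612.8,-147.7,24,55)
E
```

```text
px [305.9 194.9] 77 S 37.0 xy [ 604.6 -159.2] [28.5 21.8] ang -35.2 z 30.1 mean [ 603.1 -159.4   29.7]
t 20.43 pos [ 611.6 -149.   100.1] yaw 54.8 rp [-3.141 -0.   ] F [ 0.4 -0.3  0.1] w 51.4 q7 -0.81 
 xyz [1.7, 0.3, 76.1] ang [-0.0, -0.0, -0.004]
```

```bash
python3 -m creep '[{"jaw":0.2,"xyz":[1,0,40],"angular":[0,0,0]},{"jaw":0.2,"xyz":[1,0,65],"angular":[0,0,0]},{"jaw":0.2,"xyz":[1,0,76],"angular":[0,0,0]},{"jaw":0.2,"xyz":[1,0,76],"angular":[0,0,0]},{"jaw":-0.6,"xyz":[1,0,76],"angular":[0,0,0]},{"jaw":-0.6,"xyz":[1,0,76],"angular":[0,0,0]},{"jaw":-0.6,"xyz":[1,0,76],"angular":[0,0,0]},{"jaw":-0.6,"xyz":[1,0,76],"angular":[0,0,0]},{"jaw":-0.6,"xyz":[1,0,30],"angular":[0,0,0]},{"jaw":-0.6,"xyz":[1,0,-10],"angular":[0,0,0]},{"jaw":-0.6,"xyz":[1,0,-10],"angular":[0,0,0]},{"jaw":-0.6,"xyz":[1,0,-10],"angular":[0,0,0]}]'; python3 -c "
from h import *
go(*S[1],110,58.3)"
```

```text
clock: 21.92
eef_pos: [611.4, -148.7, 109.9]
tool_rot: [-3.141, 0.001, 0.953]
force: [0.4, 0.4, -1.8]
width: 27.0
gripper_force: 59.6
t 21.93 pos [ 611.4 -148.7  109.9] yaw 54.6 rp [-3.141e+00  1.000e-03] F [ 0.4  0.4 -1.8] w 27.0 q7 -0.81 
 xyz [170.9, -93.2, -0.2] ang [-0.001, 0.001, -0.065]
```

```bash
python3 -m creep '[{"jaw":-0.6,"xyz":[45,-25,0],"angular":[0,0,-0.065]},{"jaw":-0.6,"xyz":[90,-50,0],"angular":[0,0,-0.065]},{"jaw":-0.6,"xyz":[135,-75,0],"angular":[0,0,-0.065]},{"jaw":-0.6,"xyz":[171,-93,0],"angular":[0,0,-0.065]},{"jaw":-0.6,"xyz":[171,-93,0],"angular":[0,0,-0.065]},{"jaw":-0.6,"xyz":[171,-93,0],"angular":[0,0,-0.065]},{"jaw":-0.6,"xyz":[171,-93,30],"angular":[0,0,-0.065]},{"jaw":-0.6,"xyz":[171,-93,60],"angular":[0,0,-0.065]},{"jaw":-0.6,"xyz":[171,-93,60],"angular":[0,0,-0.065]},{"jaw":-0.6,"xyz":[171,-93,60],"angular":[0,0,-0.065]},{"jaw":-0.6,"xyz":[171,-93,60],"angular":[0,0,-0.065]}]' >/dev/null; python3 -c "
from h import *
go(*S[1],34.4,58.3)"
```

```text
t 23.3 pos [636.4  44.4  51.7] yaw 58.3 rp [ 3.14e+00 -1.00e-03] F [ 0.2 -0.3 -0.9] w 26.8 q7 -1.07 
 xyz [-0.9, -1.7, 17.3] ang [0.002, -0.001, -0.0]
```

```bash
python3 -m creep '[{"jaw":-0.6,"xyz":[-0.5,-1,5],"angular":[0,0,0]},{"jaw":-0.6,"xyz":[-0.5,-1,8],"angular":[0,0,0]},{"jaw":-0.6,"xyz":[-0.5,-1,10],"angular":[0,0,0]},{"jaw":-0.6,"xyz":[-0.5,-1,12],"angular":[0,0,0]},{"jaw":-0.6,"xyz":[-0.5,-1,13],"angular":[0,0,0]},{"jaw":-0.6,"xyz":[-0.5,-1,13],"angular":[0,0,0]}]' >/dev/null; python3 -c "
from h import *
go(*S[1],34.4,58.3)"
```

```text
t 24.05 pos [634.3  44.9  37.2] yaw 58.3 rp [-3.141  0.   ] F [-0.1  0.4 -0.1] w 27.1 q7 -1.08 
 xyz [-0.1, 0.3, 2.8] ang [-0.0, 0.0, 0.0]
```

Right way round. Seat it, release, back out and look.

```bash
python3 -m creep '[{"jaw":-0.6,"xyz":[0,0,2],"angular":[0,0,0]},{"jaw":-0.6,"xyz":[0,0,3],"angular":[0,0,0]},{"jaw":-0.6,"xyz":[0,0,3],"angular":[0,0,0]}]'; python3 -m creep '[{"jaw":0.1,"xyz":[0,0,0],"angular":[0,0,0]},{"jaw":0.1,"xyz":[0,0,0],"angular":[0,0,0]},{"jaw":0.1,"xyz":[0,0,0],"angular":[0,0,0]},{"jaw":0.1,"xyz":[0,0,-40],"angular":[0,0,0]},{"jaw":0.1,"xyz":[0,0,-80],"angular":[0,0,0]},{"jaw":0.1,"xyz":[-50,0,-80],"angular":[0,0,0]},{"jaw":0.1,"xyz":[-100,30,-80],"angular":[0,0,0]},{"jaw":0.1,"xyz":[-150,60,-80],"angular":[0,0,0]},{"jaw":0.1,"xyz":[-200,90,-80],"angular":[0,0,0]},{"jaw":0.1,"xyz":[-200,90,-80],"angular":[0,0,0]}]' >/dev/null
cat >> h.py <<'E'
def seats():
    p,d,W=cloud('top')
    for i in S:
        q=np.linalg.norm(W[...,:2]-S[i],axis=2); k=(d>0)&(q<32)&(W[...,2]>30)&(W[...,2]<60)
        if k.sum()>20: print(i,k.sum(),rect(W[k][:,:2]),np.median(W[k][:,2]).round(1))
E
python3 - <<'E'
from h import *
mat(); seats()
go(448,-352.4,105,62.9)
E
```

```text
clock: 24.42
eef_pos: [634.5, 44.9, 35.7]
tool_rot: [3.141, -0.0, 1.018]
force: [-2.5, 0.0, 8.6]
width: 26.9
gripper_force: 60.8
px [336.3 219.5] 145 S 252.0 xy [ 534.2 -246.6] [45.7 28.3] ang 48.6 z 30.0 mean [ 535.1 -242.4   29.8]
1 193 (array([634.2,  46. ]), array([51. , 28.6]), 60.8) 39.8
3 202 (array([501.1, 125.8]), array([50.7, 28.2]), 58.2) 40.0
4 206 (array([435. , 167.3]), array([51. , 27.3]), 58.1) 40.1
t 25.77 pos [ 605.6 -173.2  114.1] yaw 58.2 rp [-3.141 -0.   ] F [ 0.5  1.  -0.1] w 46.8 q7 -0.72 
 xyz [-235.4, -39.4, 9.0] ang [-0.0, -0.0, -0.082]
```

Run:
```python
from h import *
mat('side')
p,d,W=cloud('top'); cv2.imwrite('pics/t3.png',p[:,:,::-1])
```

```text
px [306.6 253.3] 159 S 145.0 xy [ 533.2 -250. ] [55.8 27.7] ang 48.0 z 28.6 mean [ 531.3 -252.2   28.5]
px [331.3 273.4] 189 S 144.0 xy [ 538.8 -345.5] [49.2 31.5] ang -21.2 z 28.6 mean [ 537.9 -346.2   28.3]
px [304.4 291.7] 204 S 1.0 xy [ 447.8 -354.8] [54.8 28.4] ang 63.2 z 28.7 mean [ 446.4 -356.6   28.6]
```

View pics/t3.png

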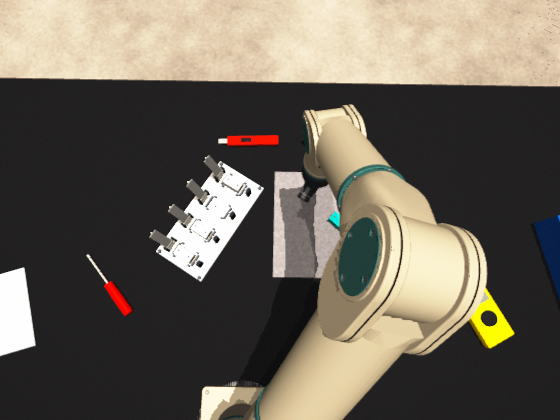

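The elbow hides the last block from the top camera. The side camera has it unmoved at (304,292), and blocks show in saddles 1, 3 and 4.

```bash
python3 -m creep '[{"jaw":0.2,"xyz":[-50,-8,0],"angular":[0,0,-0.08]},{"jaw":0.2,"xyz":[-100,-16,0],"angular":[0,0,-0.08]},{"jaw":0.2,"xyz":[-150,-25,0],"angular":[0,0,-0.08]},{"jaw":0.2,"xyz":[-200,-33,5],"angular":[0,0,-0.08]},{"jaw":0.2,"xyz":[-235,-39,9],"angular":[0,0,-0.08]},{"jaw":0.2,"xyz":[-235,-39,9],"angular":[0,0,-0.08]},{"jaw":0.2,"xyz":[-235,-39,9],"angular":[0,0,-0.08]},{"jaw":0.2,"xyz":[-235,-39,9],"angular":[0,0,-0.08]}]' >/dev/null; python3 -c "
from h import *
mat('side')
go(448,-352.4,24,62.9)"
```

```text
px [306.5 256.5] 93 S 144.0 xy [ 526.  -258.1] [33.5 27.3] ang 47.0 z 28.2 mean [ 524.  -261.6   28. ]
px [331.2 273.5] 197 S 143.0 xy [ 539.4 -344.3] [50.5 31.7] ang -20.0 z 28.3 mean [ 537.7 -346.2   28. ]
px [304.5 291.8] 204 S 31.0 xy [ 447.9 -354.7] [53.8 28.3] ang 62.1 z 28.4 mean [ 446.5 -356.7   28.2]
t 26.93 pos [ 450.7 -350.4  105.6] yaw 63.1 rp [ 3.141e+00 -1.000e-03] F [-0.3 -0.5  1.1] w 51.3 q7 -0.35 
 xyz [-3.1, -1.6, 81.6] ang [0.001, -0.001, 0.003]
```

```bash
python3 -m creep '[{"jaw":0.2,"xyz":[-2,-1,40],"angular":[0,0,0]},{"jaw":0.2,"xyz":[-2,-1,70],"angular":[0,0,0]},{"jaw":0.2,"xyz":[-2,-1,81],"angular":[0,0,0]},{"jaw":0.2,"xyz":[-2,-1,81],"angular":[0,0,0]},{"jaw":-0.6,"xyz":[-2,-1,81],"angular":[0,0,0]},{"jaw":-0.6,"xyz":[-2,-1,81],"angular":[0,0,0]},{"jaw":-0.6,"xyz":[-2,-1,81],"angular":[0,0,0]},{"jaw":-0.6,"xyz":[-2,-1,81],"angular":[0,0,0]}]'; python3 -m creep '[{"jaw":-0.6,"xyz":[0,0,-45],"angular":[0,0,0]},{"jaw":-0.6,"xyz":[0,0,-86],"angular":[0,0,0]},{"jaw":-0.6,"xyz":[0,0,-86],"angular":[0,0,0]},{"jaw":-0.6,"xyz":[0,0,-86],"angular":[0,0,0]}]'; python3 -c "
from h import *
go(*S[2],110,58.3)"
```

```text
clock: 27.92
eef_pos: [448.4, -353.9, 25.7]
tool_rot: [3.139, 0.0, 1.098]
force: [-0.5, 0.7, 6.0]
width: 27.0
gripper_force: 60.0
clock: 28.42
eef_pos: [446.7, -353.5, 110.0]
tool_rot: [-3.141, 0.0, 1.097]
force: [0.2, -0.3, -2.7]
width: 26.8
gripper_force: 59.7
t 28.43 pos [ 446.7 -353.5  110. ] yaw 62.9 rp [-3.141  0.   ] F [ 0.2 -0.3 -2.7] w 26.8 q7 -0.35 
 xyz [446.2, -92.1, -0.1] ang [-0.001, 0.0, 0.08]
```

```bash
python3 -m creep '[{"jaw":-0.6,"xyz":[50,-10,0],"angular":[0,0,0.08]},{"jaw":-0.6,"xyz":[105,-21,0],"angular":[0,0,0.08]},{"jaw":-0.6,"xyz":[160,-33,0],"angular":[0,0,0.08]},{"jaw":-0.6,"xyz":[215,-44,0],"angular":[0,0,0.08]},{"jaw":-0.6,"xyz":[270,-56,0],"angular":[0,0,0.08]},{"jaw":-0.6,"xyz":[325,-67,0],"angular":[0,0,0.08]},{"jaw":-0.6,"xyz":[380,-78,0],"angular":[0,0,0.08]},{"jaw":-0.6,"xyz":[425,-88,0],"angular":[0,0,0.08]},{"jaw":-0.6,"xyz":[445,-92,0],"angular":[0,0,0.08]},{"jaw":-0.6,"xyz":[445,-92,0],"angular":[0,0,0.08]},{"jaw":-0.6,"xyz":[445,-92,0],"angular":[0,0,0.08]},{"jaw":-0.6,"xyz":[445,-92,0],"angular":[0,0,0.08]}]' >/dev/null; python3 -c "
from h import *
go(*S[2],35,58.3)"
```

```text
t 29.93 pos [567.9  81.9 110.1] yaw 58.1 rp [3.142e+00 2.000e-03] F [-0.9  0.4 -1.3] w 26.8 q7 -1.15 
 xyz [3.4, -1.7, 75.1] ang [0.0, 0.002, -0.003]
```

```bash
python3 -m creep '[{"jaw":-0.6,"xyz":[1,-1,30],"angular":[0,0,0]},{"jaw":-0.6,"xyz":[1,-1,57],"angular":[0,0,0]},{"jaw":-0.6,"xyz":[1,-1,57],"angular":[0,0,0]},{"jaw":-0.6,"xyz":[1,-1,57],"angular":[0,0,0]}]' >/dev/null; python3 -c "
from h import *
go(*S[2],35,58.3)"
```

```text
t 30.43 pos [568.5  85.5  54.1] yaw 58.3 rp [ 3.141e+00 -1.000e-03] F [ 0.6 -0.2 -1.8] w 27.0 q7 -1.2 
 xyz [-0.1, -0.3, 19.1] ang [0.001, -0.001, -0.001]
```

```bash
python3 -m creep '[{"jaw":-0.6,"xyz":[-0.5,0,7],"angular":[0,0,0]},{"jaw":-0.6,"xyz":[-0.5,0,10],"angular":[0,0,0]},{"jaw":-0.6,"xyz":[-0.5,0,12],"angular":[0,0,0]},{"jaw":-0.6,"xyz":[-0.5,0,14],"angular":[0,0,0]},{"jaw":-0.6,"xyz":[-0.5,0,15],"angular":[0,0,0]},{"jaw":-0.6,"xyz":[-0.5,0,15],"angular":[0,0,0]}]' >/dev/null; python3 -c "
from h import *
go(*S[2],35,58.3)"
```

```text
t 31.18 pos [567.6  85.6  38.3] yaw 58.3 rp [-3.142  0.   ] F [-0.6 -0.1 -0.9] w 26.7 q7 -1.21 
 xyz [0.3, 0.5, 3.3] ang [-0.0, 0.0, 0.0]
```

```bash
python3 -m creep '[{"jaw":-0.6,"xyz":[0,0,2],"angular":[0,0,0]},{"jaw":-0.6,"xyz":[0,0,3.5],"angular":[0,0,0]},{"jaw":-0.6,"xyz":[0,0,3.5],"angular":[0,0,0]}]'; python3 -m creep '[{"jaw":0.1,"xyz":[0,0,0],"angular":[0,0,0]},{"jaw":0.1,"xyz":[0,0,0],"angular":[0,0,0]},{"jaw":0.1,"xyz":[0,0,0],"angular":[0,0,0]},{"jaw":0.1,"xyz":[0,0,-40],"angular":[0,0,0]},{"jaw":0.1,"xyz":[0,0,-80],"angular":[0,0,0]},{"jaw":0.1,"xyz":[-50,0,-130],"angular":[0,0,0]},{"jaw":-1,"xyz":[-100,30,-130],"angular":[0,0,0]},{"jaw":-1,"xyz":[-150,60,-130],"angular":[0,0,0]},{"jaw":-1,"xyz":[-200,90,-130],"angular":[0,0,0]},{"jaw":-1,"xyz":[-200,90,-130],"angular":[0,0,0]}]' >/dev/null
cat >> h.py <<'E'
C=np.array([535,106.1]); A=np.radians(58.3); X=np.array([np.cos(A),np.sin(A)]); Y=np.array([-X[1],X[0]]); YS={1:-117,2:-39,3:39,4:117}
def P(i,x,z):  # go to saddle-frame x, tip height z above the bench (jaws shut)
    q=C+X*x+Y*YS[i]; go(q[0],q[1],z+19,58.3)
E
python3 - <<'E'
from h import *
mat(); seats()
P(1,115,150)
E
```

```text
clock: 31.55
eef_pos: [567.8, 85.6, 35.7]
tool_rot: [3.141, 0.0, 1.018]
force: [-1.8, -0.6, 6.5]
width: 26.8
gripper_force: 60.5
1 193 (array([634. ,  45.8]), array([52. , 28.4]), 59.3) 39.7
2 195 (array([567.3,  85.6]), array([50.4, 28.3]), 58.1) 39.9
3 202 (array([501.2, 126. ]), array([51.6, 27.9]), 58.3) 40.2
4 208 (array([435.1, 167.4]), array([51.3, 27.4]), 58.3) 40.1
t 32.9 pos [ 539.  -132.4  164.6] yaw 58.2 rp [-3.141 -0.   ] F [0.4 1.7 0.4] w 0.3 q7 -0.75 
 xyz [315.8, -12.3, -4.2] ang [-0.0, -0.0, -0.002]
```

All four blocks lie home. Next come the covers, starting with saddle 1: go behind it, then sweep.

```bash
python3 -m creep '[{"jaw":-1,"xyz":[40,0,-20],"angular":[0,0,0]},{"jaw":-1,"xyz":[90,-12,-20],"angular":[0,0,0]},{"jaw":-1,"xyz":[140,-12,-20],"angular":[0,0,0]},{"jaw":-1,"xyz":[190,-12,-20],"angular":[0,0,0]},{"jaw":-1,"xyz":[240,-12,-20],"angular":[0,0,0]},{"jaw":-1,"xyz":[290,-12,-20],"angular":[0,0,0]},{"jaw":-1,"xyz":[316,-12,-20],"angular":[0,0,0]},{"jaw":-1,"xyz":[316,-12,-20],"angular":[0,0,0]},{"jaw":-1,"xyz":[316,-12,-20],"angular":[0,0,0]},{"jaw":-1,"xyz":[316,-12,-20],"angular":[0,0,0]}]' >/dev/null
python3 - <<'E'
from h import *
P(1,115,95)
p,d,W=cloud('side'); cv2.imwrite('pics/s4.png',p[:,:,::-1])
E
```

```text
t 34.15 pos [694.5 141.8 184.9] yaw 58.2 rp [3.141e+00 1.000e-03] F [-0.9 -0.   0.1] w -0.1 q7 -1.08 
 xyz [0.9, -0.0, 70.9] ang [0.0, 0.001, -0.001]
```

View pics/s4.png

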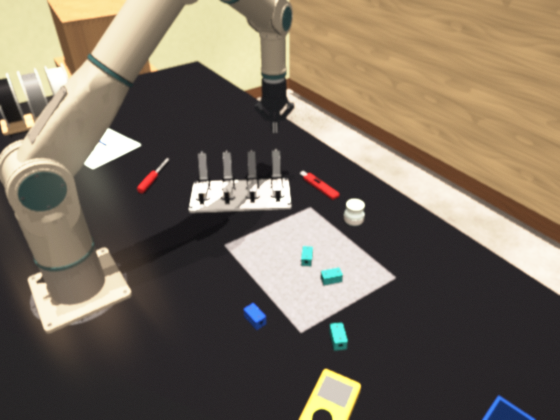

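The side view shows the arm behind the covers, with closed fingers at (275,127). All four covers are upright (about x 200–277, y 165), the mat holds only turquoise look-alikes, and the bystanders haven't moved.

```bash
python3 -m creep '[{"jaw":-1,"xyz":[0,0,36],"angular":[0,0,0]},{"jaw":-1,"xyz":[0,0,71],"angular":[0,0,0]},{"jaw":-1,"xyz":[0,0,71],"angular":[0,0,0]},{"jaw":-1,"xyz":[-25,0,71],"angular":[0,0,0]},{"jaw":-1,"xyz":[-45,0,66],"angular":[0,0,0]},{"jaw":-1,"xyz":[-59,0,60],"angular":[0,0,0]},{"jaw":-1,"xyz":[-82,0,64],"angular":[0,0,0]},{"jaw":-1,"xyz":[-102,0,77],"angular":[0,0,0]},{"jaw":-1,"xyz":[-115,0,91],"angular":[0,0,0]},{"jaw":-1,"xyz":[-125,0,96],"angular":[0,0,0]},{"jaw":-1,"xyz":[-138,0,98],"angular":[0,0,0]},{"jaw":-1,"xyz":[-139,0,106],"angular":[0,0,0]}]'; python3 -c "
from h import *
P(1,-24,45.5)"
```

```text
clock: 35.7
eef_pos: [622.2, 23.6, 79.5]
tool_rot: [3.14, 0.0, 1.016]
force: [0.5, -0.4, 1.2]
width: -0.3
gripper_force: 0.3
t 35.7 pos [622.2  23.6  79.5] yaw 58.2 rp [3.14 0.  ] F [ 0.5 -0.4  1.2] w -0.3 q7 -1.05 
 xyz [0.4, -0.5, 15.0] ang [0.001, 0.0, -0.001]
```

```bash
python3 -m creep '[{"jaw":-1,"xyz":[0,0,6],"angular":[0,0,0]},{"jaw":-1,"xyz":[0,0,11],"angular":[0,0,0]},{"jaw":-1,"xyz":[0,0,14],"angular":[0,0,0]},{"jaw":-1,"xyz":[0,0,16],"angular":[0,0,0]},{"jaw":-1,"xyz":[0,0,16.5],"angular":[0,0,0]},{"jaw":-1,"xyz":[0,0,16.5],"angular":[0,0,0]}]'; python3 -c "
from h import *
P(1,-24,45.5)"
```

```text
clock: 36.45
eef_pos: [622.2, 25.2, 64.3]
tool_rot: [3.141, 0.001, 1.018]
force: [-4.8, -2.0, 17.7]
width: -0.1
gripper_force: 8.4
t 36.45 pos [622.2  25.2  64.3] yaw 58.3 rp [3.141e+00 1.000e-03] F [-4.8 -2.  17.7] w -0.1 q7 -1.06 
 xyz [-1.0, 0.3, -0.2] ang [0.001, 0.001, 0.001]
```

```bash
python3 -m creep '[{"jaw":-1,"xyz":[0,0,-50],"angular":[0,0,0]},{"jaw":-1,"xyz":[0,0,-100],"angular":[0,0,0]},{"jaw":-1,"xyz":[0,0,-121],"angular":[0,0,0]},{"jaw":-1,"xyz":[45,-26,-121],"angular":[0,0,0]},{"jaw":-1,"xyz":[90,-52,-121],"angular":[0,0,0]},{"jaw":-1,"xyz":[139,-78,-121],"angular":[0,0,0]},{"jaw":-1,"xyz":[139,-78,-121],"angular":[0,0,0]},{"jaw":-1,"xyz":[139,-78,-121],"angular":[0,0,0]},{"jaw":-1,"xyz":[139,-78,-121],"angular":[0,0,0]}]' >/dev/null
cat >> h.py <<'E'
def covers():
    p,d,W=cloud('top'); q=W[...,:2]-C
    for i,y in YS.items():
        k=(d>0)&(abs(q@Y-y)<11)&(q@X>-34)&(q@X<40)&(W[...,2]<140)&(W[...,2]>25)
        u=(d>0)&(abs(q@Y-y)<11)&(q@X>50)&(q@X<80)&(W[...,2]>70)&(W[...,2]<130)
        print(i,'top z near free edge',np.median(W[k&(q@X<-22)][:,2]).round(1) if (k&(q@X<-22)).any() else None,'mid',np.median(W[k][:,2]).round(1),'upright px',u.sum())
E
python3 - <<'E'
from h import *
covers(); P(2,115,166)
p,d,W=cloud('top'); cv2.imwrite('pics/t5.png',cv2.resize(p[130:290,130:290],None,fx=3.6,fy=3.6,interpolation=cv2.INTER_CUBIC)[:,:,::-1])
E
```

```text
1 top z near free edge 46.8 mid 46.3 upright px 0
2 top z near free edge None mid nan upright px 0
3 top z near free edge None mid nan upright px 0
4 top z near free edge None mid nan upright px 0
t 37.62 pos [628.9 182.5 183.1] yaw 58.2 rp [3.141e+00 1.000e-03] F [ 0.4  0.3 -0.9] w 0.1 q7 -1.2 
 xyz [0.7, -0.7, -1.9] ang [0.0, 0.001, -0.002]
  return _methods._mean(a, axis=axis, dtype=dtype,
  ret = ret.dtype.type(ret / rcount)
```

View pics/t5.png

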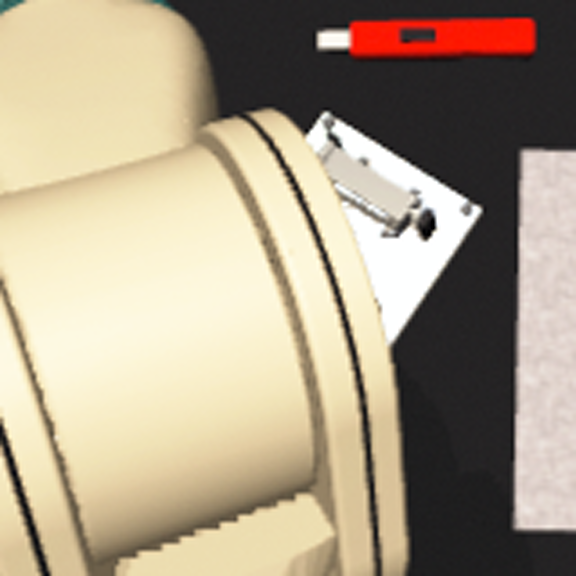

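Cover 1 lies flat and shut, crop (370,185), with its top at 46 mm. Same for cover 2.

```bash
python3 -m creep '[{"jaw":-1,"xyz":[0,0,34],"angular":[0,0,0]},{"jaw":-1,"xyz":[0,0,69],"angular":[0,0,0]},{"jaw":-1,"xyz":[0,0,69],"angular":[0,0,0]},{"jaw":-1,"xyz":[-25,0,69],"angular":[0,0,0]},{"jaw":-1,"xyz":[-45,0,64],"angular":[0,0,0]},{"jaw":-1,"xyz":[-59,0,58],"angular":[0,0,0]},{"jaw":-1,"xyz":[-82,0,62],"angular":[0,0,0]},{"jaw":-1,"xyz":[-102,0,75],"angular":[0,0,0]},{"jaw":-1,"xyz":[-115,0,89],"angular":[0,0,0]},{"jaw":-1,"xyz":[-125,0,94],"angular":[0,0,0]},{"jaw":-1,"xyz":[-138,0,96],"angular":[0,0,0]},{"jaw":-1,"xyz":[-139,0,104],"angular":[0,0,0]}]'; python3 -c "
from h import *
P(2,-24,45.5)"
```

```text
clock: 39.17
eef_pos: [555.7, 64.8, 79.9]
tool_rot: [3.14, 0.0, 1.016]
force: [-0.2, 0.1, 1.5]
width: 0.2
gripper_force: 0.3
t 39.17 pos [555.7  64.8  79.9] yaw 58.2 rp [3.14 0.  ] F [-0.2  0.1  1.5] w 0.2 q7 -1.19 
 xyz [0.3, -0.3, 15.4] ang [0.001, 0.0, -0.001]
```

```bash
python3 -m creep '[{"jaw":-1,"xyz":[0,0,6],"angular":[0,0,0]},{"jaw":-1,"xyz":[0,0,11],"angular":[0,0,0]},{"jaw":-1,"xyz":[0,0,14],"angular":[0,0,0]},{"jaw":-1,"xyz":[0,0,16.5],"angular":[0,0,0]},{"jaw":-1,"xyz":[0,0,17],"angular":[0,0,0]},{"jaw":-1,"xyz":[0,0,17],"angular":[0,0,0]}]'; python3 -m creep '[{"jaw":-1,"xyz":[0,0,-50],"angular":[0,0,0]},{"jaw":-1,"xyz":[0,0,-100],"angular":[0,0,0]},{"jaw":-1,"xyz":[0,0,-120],"angular":[0,0,0]},{"jaw":-1,"xyz":[45,-26,-120],"angular":[0,0,0]},{"jaw":-1,"xyz":[90,-52,-120],"angular":[0,0,0]},{"jaw":-1,"xyz":[139,-78,-120],"angular":[0,0,0]},{"jaw":-1,"xyz":[139,-78,-120],"angular":[0,0,0]},{"jaw":-1,"xyz":[139,-78,-120],"angular":[0,0,0]},{"jaw":-1,"xyz":[139,-78,-120],"angular":[0,0,0]}]' ; python3 -W ignore -c "
from h import *
covers(); P(3,115,95)"
```

```text
clock: 39.92
eef_pos: [555.8, 66.2, 64.2]
tool_rot: [3.14, 0.0, 1.018]
force: [-4.8, -1.3, 18.5]
width: 0.3
gripper_force: 9.9
clock: 41.05
eef_pos: [562.5, 223.4, 182.0]
tool_rot: [3.141, 0.001, 1.016]
force: [0.3, -0.2, 0.0]
width: -0.3
gripper_force: 0.0
1 top z near free edge 45.9 mid 46.1 upright px 0
2 top z near free edge 46.1 mid 46.1 upright px 0
3 top z near free edge 37.2 mid 39.8 upright px 0
4 top z near free edge None mid nan upright px 0
t 41.1 pos [562.6 223.4 182.1] yaw 58.2 rp [3.141e+00 1.000e-03] F [ 0.5 -0.5 -0.1] w 0.2 q7 -1.33 
 xyz [0.8, -0.8, 68.1] ang [0.0, 0.001, -0.002]
```

Cover 2 is shut. Now cover 3.

```bash
python3 -m creep '[{"jaw":-1,"xyz":[0,0,34],"angular":[0,0,0]},{"jaw":-1,"xyz":[0,0,68],"angular":[0,0,0]},{"jaw":-1,"xyz":[0,0,68],"angular":[0,0,0]},{"jaw":-1,"xyz":[-25,0,68],"angular":[0,0,0]},{"jaw":-1,"xyz":[-45,0,63],"angular":[0,0,0]},{"jaw":-1,"xyz":[-59,0,57],"angular":[0,0,0]},{"jaw":-1,"xyz":[-82,0,61],"angular":[0,0,0]},{"jaw":-1,"xyz":[-102,0,74],"angular":[0,0,0]},{"jaw":-1,"xyz":[-115,0,88],"angular":[0,0,0]},{"jaw":-1,"xyz":[-125,0,93],"angular":[0,0,0]},{"jaw":-1,"xyz":[-138,0,95],"angular":[0,0,0]},{"jaw":-1,"xyz":[-139,0,103],"angular":[0,0,0]}]'; python3 -c "
from h import *
P(3,-24,45.5)"
```

```text
clock: 42.6
eef_pos: [489.2, 105.9, 79.8]
tool_rot: [3.141, 0.0, 1.017]
force: [0.9, 0.5, 0.5]
width: -0.0
gripper_force: 0.3
t 42.6 pos [489.2 105.9  79.8] yaw 58.2 rp [3.141 0.   ] F [0.9 0.5 0.5] w -0.0 q7 -1.35 
 xyz [0.2, -0.1, 15.3] ang [0.001, 0.0, -0.001]
```

```bash
python3 -m creep '[{"jaw":-1,"xyz":[0,0,6],"angular":[0,0,0]},{"jaw":-1,"xyz":[0,0,11],"angular":[0,0,0]},{"jaw":-1,"xyz":[0,0,14],"angular":[0,0,0]},{"jaw":-1,"xyz":[0,0,16.5],"angular":[0,0,0]},{"jaw":-1,"xyz":[0,0,17],"angular":[0,0,0]},{"jaw":-1,"xyz":[0,0,17],"angular":[0,0,0]}]'; python3 -m creep '[{"jaw":-1,"xyz":[0,0,-50],"angular":[0,0,0]},{"jaw":-1,"xyz":[0,0,-100],"angular":[0,0,0]},{"jaw":-1,"xyz":[0,0,-120],"angular":[0,0,0]},{"jaw":-1,"xyz":[45,-26,-120],"angular":[0,0,0]},{"jaw":-1,"xyz":[90,-52,-120],"angular":[0,0,0]},{"jaw":-1,"xyz":[139,-78,-120],"angular":[0,0,0]},{"jaw":-1,"xyz":[139,-78,-120],"angular":[0,0,0]},{"jaw":-1,"xyz":[139,-78,-120],"angular":[0,0,0]},{"jaw":-1,"xyz":[139,-78,-120],"angular":[0,0,0]}]' ; python3 -W ignore -c "
from h import *
covers(); P(4,115,95)"
```

```text
clock: 43.35
eef_pos: [489.4, 107.2, 64.1]
tool_rot: [3.14, -0.0, 1.018]
force: [-5.2, -2.2, 23.6]
width: -0.1
gripper_force: 11.6
clock: 44.48
eef_pos: [496.0, 264.5, 182.0]
tool_rot: [3.141, 0.001, 1.016]
force: [-0.2, -0.1, 0.3]
width: 0.0
gripper_force: 0.0
1 top z near free edge 46.6 mid 46.4 upright px 0
2 top z near free edge 46.0 mid 46.0 upright px 0
3 top z near free edge 46.7 mid 46.2 upright px 0
4 top z near free edge 36.7 mid 40.3 upright px 133
t 44.52 pos [496.1 264.6 182.1] yaw 58.2 rp [3.141e+00 1.000e-03] F [-0.3  0.2 -0.4] w 0.1 q7 -1.47 
 xyz [0.6, -0.7, 68.1] ang [0.0, 0.001, -0.002]
```

```bash
python3 -m creep '[{"jaw":-1,"xyz":[0,0,34],"angular":[0,0,0]},{"jaw":-1,"xyz":[0,0,68],"angular":[0,0,0]},{"jaw":-1,"xyz":[0,0,68],"angular":[0,0,0]},{"jaw":-1,"xyz":[-25,0,68],"angular":[0,0,0]},{"jaw":-1,"xyz":[-45,0,63],"angular":[0,0,0]},{"jaw":-1,"xyz":[-59,0,57],"angular":[0,0,0]},{"jaw":-1,"xyz":[-82,0,61],"angular":[0,0,0]},{"jaw":-1,"xyz":[-102,0,74],"angular":[0,0,0]},{"jaw":-1,"xyz":[-115,0,88],"angular":[0,0,0]},{"jaw":-1,"xyz":[-125,0,93],"angular":[0,0,0]},{"jaw":-1,"xyz":[-138,0,95],"angular":[0,0,0]},{"jaw":-1,"xyz":[-139,0,103],"angular":[0,0,0]}]'; python3 -c "
from h import *
P(4,-24,45.5)"
```

```text
clock: 46.02
eef_pos: [422.7, 147.0, 79.7]
tool_rot: [3.141, 0.0, 1.017]
force: [-0.2, -0.5, 1.5]
width: 0.2
gripper_force: 0.3
t 46.02 pos [422.7 147.   79.7] yaw 58.3 rp [3.141 0.   ] F [-0.2 -0.5  1.5] w 0.2 q7 -1.55 
 xyz [0.2, -0.0, 15.2] ang [0.001, 0.0, -0.001]
```

Press, lift, then withdraw toward the mat for an unobstructed look.

```bash
python3 -m creep '[{"jaw":-1,"xyz":[0,0,6],"angular":[0,0,0]},{"jaw":-1,"xyz":[0,0,11],"angular":[0,0,0]},{"jaw":-1,"xyz":[0,0,14],"angular":[0,0,0]},{"jaw":-1,"xyz":[0,0,16.5],"angular":[0,0,0]},{"jaw":-1,"xyz":[0,0,17],"angular":[0,0,0]},{"jaw":-1,"xyz":[0,0,17],"angular":[0,0,0]}]'; python3 -m creep '[{"jaw":-1,"xyz":[0,0,-50],"angular":[0,0,0]},{"jaw":-1,"xyz":[0,0,-100],"angular":[0,0,0]},{"jaw":-1,"xyz":[0,0,-130],"angular":[0,0,0]},{"jaw":-1,"xyz":[-50,30,-130],"angular":[0,0,0]},{"jaw":-1,"xyz":[-100,60,-130],"angular":[0,0,0]},{"jaw":-1,"xyz":[-150,90,-130],"angular":[0,0,0]},{"jaw":-1,"xyz":[-200,120,-130],"angular":[0,0,0]},{"jaw":-1,"xyz":[-250,150,-130],"angular":[0,0,0]},{"jaw":-1,"xyz":[-300,180,-130],"angular":[0,0,0]},{"jaw":-1,"xyz":[-300,180,-130],"angular":[0,0,0]},{"jaw":-1,"xyz":[-300,180,-130],"angular":[0,0,0]}]' ; python3 -W ignore - <<'E'
from h import *
covers(); mat(); mat('side')
p,d,W=cloud('top'); cv2.imwrite('pics/t6.png',p[:,:,::-1])
for nm in ('knife_mid','grease_mid','driver_grip'):
    s=silhouettes('top',nm)[:1]
    for s in s: print(nm,s['score'],s['xy'])
E
```

```text
clock: 46.78
eef_pos: [423.0, 148.2, 64.0]
tool_rot: [3.14, -0.001, 1.019]
force: [-4.5, -1.6, 27.4]
width: -0.2
gripper_force: 13.5
clock: 48.15
eef_pos: [418.5, -201.3, 192.1]
tool_rot: [-3.141, -0.001, 1.018]
force: [-0.1, -0.2, -0.1]
width: 0.1
gripper_force: 0.0
1 top z near free edge 45.8 mid 46.1 upright px 0
2 top z near free edge 46.0 mid 45.9 upright px 0
3 top z near free edge 46.0 mid 46.0 upright px 0
4 top z near free edge 46.2 mid 46.0 upright px 0
px [306.5 253.3] 159 S 141.0 xy [ 533.3 -250.1] [54.6 27.7] ang 49.0 z 28.4 mean [ 531.3 -252.    28.3]
px [331.3 273.5] 194 S 142.0 xy [ 538.9 -344.6] [49.5 31.9] ang -19.9 z 28.5 mean [ 538.  -346.3   28.2]
knife_mid 0.67 [252.5, 139.0]
grease_mid 0.69 [316.3, 146.9]
driver_grip 0.69 [115.3, 292.5]
```

View pics/t6.png

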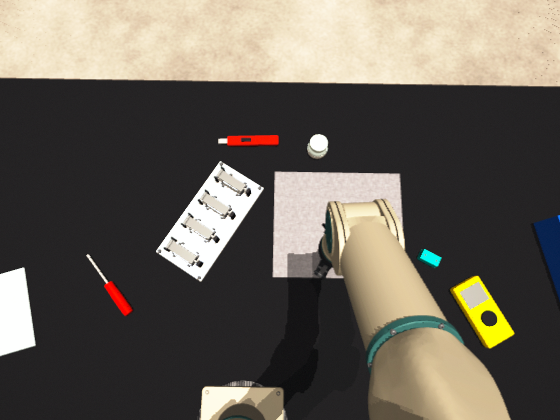

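The picture shows all four covers shut, (232,181) to (183,252), no white blocks on the mat, and the knife, jar and screwdriver where they started.

```bash
python3 -c "
from cell import ctrl
print(ctrl.finish_job())"
```

```text
the job is handed in; nothing more can be done
None
```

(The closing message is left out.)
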